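# Load a test cartridge into the sample reader

## Task

Take the cartridge with the blue grip out of the grey basket and set it down gently, flat on the reader's loading deck between the two open red levers, with its brass end facing the reader's housing. Slide it forward under the two aluminium guides until it meets the sprung contact, then swing both red levers fully shut behind it so that it is seated and locked in. Leave the other cartridges, the marker and the canister where they are.

Things in the scene. Friction and masses are not known exactly. Their poses are not given: they have to be found in the camera images.
- blue_cartridge_grip (a point): Centre of the blue grip rib of the wanted cartridge: a white plate 100 (x) x 60 (y) x 12 mm, 50 to 100 g. The rib on top is 12 mm thick (x), 36 mm wide (y), 24 mm tall. This point is half-way up the rib, 24 mm above the plate's underside. x points along the plate to its brass-striped, round-cornered front end, 75 mm ahead; the rear edge is 25 mm behind.
- green_cartridge_grip (a point): The same point of an identical cartridge with a green grip, to be left lying in the basket.
- orange_cartridge_grip (a point): The same point of an identical cartridge with an orange grip, to be left lying in the basket.
- basket: Grey open basket, fixed, 144 (x) x 256 (y) x 45 mm tall, walls and floor 4 mm thick. Origin at the centre of its underside. The three cartridges lie flat on its floor, grips up, side by side along y about 78 mm apart, x axes roughly along the basket's x; their order varies.
- reader: Tabletop reader, fixed. Origin at the centre of its underside; x points along the track from the open loading end to the housing. Grey deck 150 mm wide, flat top at z = 30 mm from x = -135 mm to the white housing, which begins at x = 42 mm and is 100 mm tall. A black stripe marks the track, along y = 0.
- load_place (a point): Loading place on the reader: where the blue grip point is when the cartridge lies flat on the deck, just short of the guides (reader x = -103, y = 0, z = 54 mm). Axes as the reader's.
- guide_mouth (a point): Deck level, middle of the guides' mouth (reader x = -15 mm). From here 66 mm on in +x run two aluminium guides: side walls 65 mm apart, flared outwards over the 18 mm before the mouth. Lips overhang each side by 5 mm, underside 16 mm and top 21 mm above the deck, so a cartridge can only slide in from behind. Axes as the reader's.
- seat_place (a point): Where the blue grip point is when the cartridge is seated (reader x = -25, y = 0, z = 54 mm). A sprung brass contact meets the cartridge about 6 mm before this and pushes it back with up to about 2 N until the levers hold it; a hard stop lies 1 mm past. The levers can push in a cartridge that stands up to about 9 mm short. Axes as the reader's.
- lever_left (a joint): Angle of the red lever on the reader's +y side: 0 = fully shut (arm pointing inwards, across the rear edge of the seated cartridge), 1.57 = arm straight back (reader -x), stop at 2.0. Starts at 1.5 to 1.9, clear of the loading place. Vertical axis; stays where left; about 2 N at the post moves it, more against the sprung contact.
- lever_right (a joint): The same for the lever on the reader's -y side, mirrored: 0 = fully shut, 1.57 = pointing straight back.
- lever_left_post (a point): On the axis of the left lever's upright round red post (10 mm diameter, 41 to 70 mm above the table), at 58 mm height, 32 mm from the pivot. The arm below is 8 mm wide, 34 to 42 mm above the table. To shut it, push the post from its outer, rear side, inwards and forward round the pivot.
- lever_right_post (a point): The same point of the right lever's post.
- lever_left_pivot (a point): On the vertical pivot axis of the left lever, at 58 mm height; at x = -54, y = +46 mm in the reader's frame. The pivot stub ends 45 mm above the table.
- lever_right_pivot (a point): The same for the right lever; at x = -54, y = -46 mm in the reader's frame.
- marker: Blue marker pen lying on the table beyond the work, 125 mm long (x), 14 mm thick, origin in its middle at the underside. Leave it alone.
- canister: Steel canister with lid and knob, 72 mm across, 67 mm tall, origin at the centre of its underside, standing beyond the work. Leave it alone.
Not all that is in view belongs to the job. Leave any black or purple look-alike of the part that bears blue_cartridge_grip alone.

How it is judged:
By the outcome, as a careful person would: the job done as asked, in the order asked, and still so for the second after the job is handed in, with the robot touching nothing.
It also fails if it takes over 64 s, if anything falls off the work surface, if the arm or the gripper's body presses on something with over 40 N, if the wrist force passes 120 N, or if a joint passes its speed limit or range.

## Robot

A 6-joint arm with a two-finger parallel gripper is mounted at the origin on the work surface. World frame = base frame: x ahead of the robot, y to its left, z up, the work surface at z = 0. Lengths are in m, angles in rad, forces in N, time in s.
With the tool pointing down it reaches from about 0.25 to 0.725 m from the base axis. Payload 4 kg.
Tool frame: the origin (TCP) lies at the very end of the fingers, on their centre line; the grasp point (between the pads) lies 19 mm behind it; x points along the fingers, z is the direction in which the jaws open and shut, and the axes are right-handed (so a half turn about x gives the same grasp; the last joint's range is limited). The gripper opens to 85 mm and grips with 20 to 120 N. Pads are 22 mm wide; open, the fingers measure 114 mm over their backs; the gripper's body (76 mm by 85 mm) begins 54 mm behind the grasp point. The pads swing forward as they close: fully open they stand 13 mm farther back than shut.
Start: joints at [-1.336, 0.241, 0.005, 1.335, 0, 1.571], TCP at [0.116, -0.486, 0.231] pointing down, gripper open.
Joint ranges: [-2.72, 2.72], [-1.05, 1.87], [-1.09, 1.28], [-1.99, 2.15], [-1.42, 1.44], [-3.14, 3.14]. Speed limits (rad/s): [2.79, 2.79, 3.14, 3.14, 3.14, 3.14].

## Interface

Orientations are given as a unit quaternion [x, y, z, w].
In Python, from workcell import bot gives the robot as it stands.
- The arm moves only by the tool step_arm, never from a script. Its argument "series" is a list of rows, each an object of numbers: "x", "y", "z": the shift along the world's x, y, z in cm; "twist": the turn about the world's z in degrees; "jaw": the finger opening in cm, from 0 to 8.54. In form: [{"x": .., "y": .., "z": .., "twist": .., "jaw": ..}, ...]. A call has 1 to 10 rows; each row is the pose to reach, as a shift and turn from the pose measured when the call began; what a row does not reach only later rows make up. A row lasts 1/12 s, in which the tool goes at most 41.7 mm and 7.16 degrees, less where a joint would pass 70% of its speed; a pose out of reach is approached as far as the arm can. A call with a gripper value outside its range is refused whole. The fingers move at their own pace and stop on an object; the grip force is fixed at half the most. Time passes only in rows, so rows that repeat a pose let the fingers close. It gives the time, the measured TCP pose, the force and the opening at its end, in the units of the state.
- bot.get_obs(): the state, without advancing time (a new reading comes with each control period).
- bot.camera(name): name is "side" or "top" or "wrist"; returns (picture, depth): 480x640x3 uint8, red, green, blue; 480x640 float32, m along the optical axis (not along the pixel's ray), 0 where there is no reading.
- bot.camera_info(name): a dict with "camera_matrix" (3x3 intrinsics, pixels), "R" (3x3) and "t" (3): a world point X has camera coordinates R X + t; the wrist camera has in their place "mount" (4x4, takes a point from camera to tool coordinates, whose origin is the TCP and whose axes are the tool frame's). Camera axes: x right, y down, z forward; pixel columns grow to the right and rows downward; lengths in m; the calibration is good to about 2 mm. A picture is of the moment at which its call begins: read the wrist's pose just before it. camera_info takes no time and is no camera call.
- bot.job_done(): hands the job in, once; it reports no verdict.
The state is a dict: "clock": time; "joint_pos": joint angles; "joint_vel": joint speeds; "tau": joint torques, N m; "eef_pos": TCP position; "tool_rot": TCP orientation; "ft_force": force on the tool from outside, world axes, zero at the start; "ft_torque": the same for the moment, N m; "grip_width": finger opening in m.
Only numpy, scipy, OpenCV 4.12 (cv2) and the standard library are available. Lean on these libraries where they do the work, as an engineer would, in place of code of your own. Each camera call takes 0.05 s, during which the arm holds its last target.

## Working session

There is one attempt and no reset: what is moved stays moved. The work goes in short steps, Python scripts to look and compute and a tool call to move; the robot and the scene stay as the last step left them, time stands still between calls to the robot, and variables do not carry over. Pictures are saved under pics/ and viewed, and the job is handed in when it is done.

Besides the shell and the picture viewer there is one more tool, called after ">>>" as name(argument=value, ...), one argument or row to a line, values as JSON. step_arm: Moves the arm, as the interface text tells. Its arguments: {"type":"object","properties":{"series":{"type":"array","items":{"type":"object","properties":{"x":{"type":"number"},"y":{"type":"number"},"z":{"type":"number"},"twist":{"type":"number"},"jaw":{"type":"number"}}}}},"required":["series"]}

```bash
mkdir -p pics; ls; cat > h.py <<'E'
import numpy as np,cv2
from workcell import bot
def shot(n,f):
    o=bot.get_obs(); p,d=bot.camera(n); cv2.imwrite('pics/%s.png'%f,p[:,:,::-1]); np.savez('pics/%s.npz'%f,p=p,d=d,pos=o['eef_pos'],q=o['tool_rot']); return p,d,o
E
python3 - <<'E'
from h import *
for n in('top','side','wrist'):
    p,d,o=shot(n,n+'0'); i=bot.camera_info(n); print(n,{k:np.round(v,4).tolist() for k,v in i.items()})
print(o)
E
```

```text
pics
top {'camera_matrix': [[577.79, 0.0, 325.3917], [0.0, 577.79, 233.2624], [0.0, 0.0, 1.0]], 'R': [[-0.0247, -0.9993, -0.0269], [-0.9983, 0.0261, -0.0524], [0.0531, 0.0256, -0.9983]], 't': [0.0752, 0.6052, 1.1647]}
side {'camera_matrix': [[600.4149, 0.0, 304.2801], [0.0, 600.4149, 239.3626], [0.0, 0.0, 1.0]], 'R': [[0.9828, -0.1845, 0.0031], [-0.1102, -0.6001, -0.7923], [0.148, 0.7784, -0.6101]], 't': [-0.5941, 0.1454, 1.2486]}
wrist {'camera_matrix': [[422.7932, 0.0, 316.2419], [0.0, 422.7932, 242.2344], [0.0, 0.0, 1.0]], 'mount': [[0.0004, -0.2834, 0.959, -0.1418], [0.0001, -0.959, -0.2834, 0.0715], [1.0, 0.0002, -0.0004, -0.0005], [0.0, 0.0, 0.0, 1.0]]}
{'clock': 0.1, 'joint_pos': array([-1.33600642e+00,  2.41308393e-01,  3.85662386e-03,  1.33519712e+00,
        1.01942891e-05,  1.57079854e+00]), 'joint_vel': array([ 0.00051903, -0.00235282,  0.0043537 , -0.00071363, -0.00049951,
       -0.00128829]), 'tau': array([ 3.15969291e-04, -3.73138261e+01,  2.53010023e+01,  1.08316244e-02,
       -5.19547677e-05,  3.24597842e-06]), 'eef_pos': array([ 0.1161908, -0.485731 ,  0.2305157]), 'tool_rot': array([ 0.43840478,  0.55563255, -0.43758771,  0.55460862]), 'ft_force': array([ 0.19426804,  0.10400294, -0.2552419 ]), 'ft_torque': array([ 0.01395982,  0.01081616, -0.06746748]), 'grip_width': 0.08526962524104233}
```

View pics/top0.png

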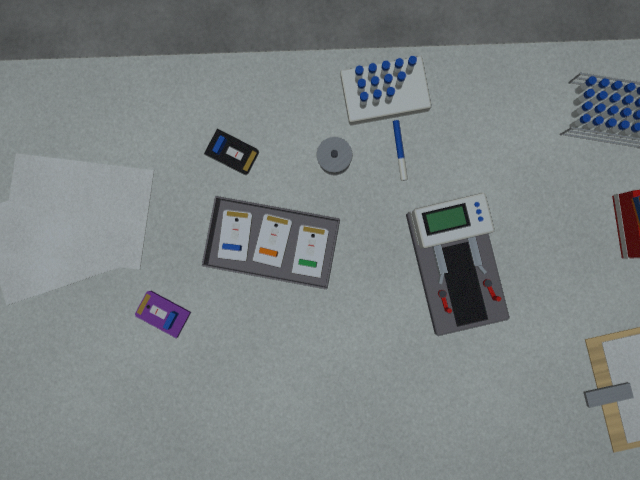

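View pics/side0.png

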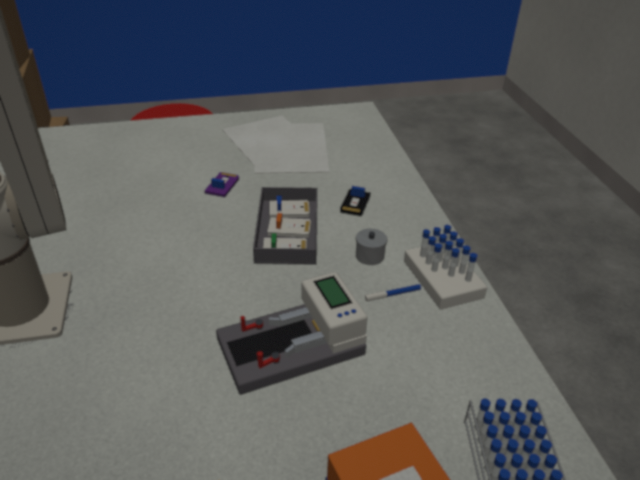

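View pics/wrist0.png

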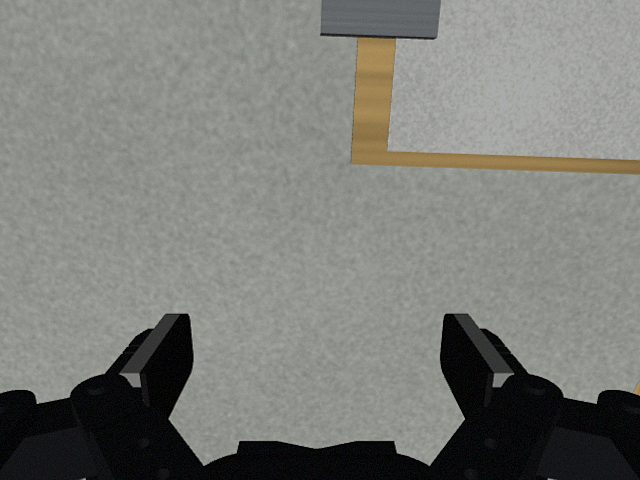

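The top view shows the blue rib at about (232,247) with its brass end at (237,214), the reader's lever posts at about (447,310) and (496,299), and the deck stripe at about (465,285). Next I'll measure these roughly from both fixed views.

```bash
cat >> h.py <<'E'
def ray(n,u,v,pos=None,q=None):
    from scipy.spatial.transform import Rotation as Ro
    i=bot.camera_info(n); K=np.array(i['camera_matrix']); d=np.linalg.inv(K)@np.array([u,v,1.])
    if n=='wrist':
        M=np.array(i['mount']); Rt=Ro.from_quat(q).as_matrix()
        return Rt@M[:3,3]+pos, Rt@(M[:3,:3]@d)
    R=np.array(i['R']);t=np.array(i['t']); return -R.T@t, R.T@d
def onz(r,z): return r[0]+r[1]*(z-r[0][2])/r[1][2]
def tri(rs):
    A=np.zeros((3,3));b=np.zeros(3)
    for o,d in rs:
        d=d/np.linalg.norm(d);P=np.eye(3)-np.outer(d,d);A+=P;b+=P@o
    x=np.linalg.solve(A,b); return x,[np.linalg.norm(np.cross(x-o,d/np.linalg.norm(d))) for o,d in rs]
def blobs(p,lo,hi,amin=15,box=None):
    h=cv2.cvtColor(p,cv2.COLOR_RGB2HSV); m=cv2.inRange(h,lo,hi)
    if box: k=np.zeros_like(m);k[box[1]:box[3],box[0]:box[2]]=1;m=m*k
    n,l,s,c=cv2.connectedComponentsWithStats(m); return m,[(tuple(np.round(c[j],1)),s[j].tolist()) for j in range(1,n) if s[j][4]>=amin]
E
python3 - <<'E'
from h import *
T=np.load('pics/top0.npz')['p'];S=np.load('pics/side0.npz')['p']
for nm,lo,hi in(('blue',(105,150,60),(125,255,255)),('red',(0,150,60),(6,255,255)),('green',(50,120,60),(80,255,255)),('brass',(15,100,60),(28,255,255))):
    print(nm,'T',blobs(T,lo,hi,box=(200,190,520,340))[1],'\n  S',blobs(S,lo,hi,8,box=(215,180,370,390))[1])
o=bot.get_obs()
from scipy.spatial.transform import Rotation as Ro
print(Ro.from_quat(o['tool_rot']).as_matrix().round(3))
E
python3 -c "
import cv2
a=cv2.imread('pics/top0.png')[185:340,395:520];cv2.imwrite('pics/t1.png',cv2.resize(a,None,fx=4.8,fy=3.8,interpolation=2) if 0 else cv2.resize(a,None,fx=3.8,fy=3.8,interpolation=2))
a=cv2.imread('pics/side0.png')[270:395,210:375];cv2.imwrite('pics/s1.png',cv2.resize(a,None,fx=4.5,fy=4.5,interpolation=2))"
```

```text
blue T [((np.float64(479.9), np.float64(218.4)), [478, 217, 5, 4, 15]), ((np.float64(231.2), np.float64(246.5)), [222, 244, 19, 6, 87])] 
  S [((np.float64(218.8), np.float64(183.4)), [215, 180, 9, 8, 60]), ((np.float64(357.5), np.float64(191.2)), [352, 187, 12, 9, 88]), ((np.float64(278.6), np.float64(199.8)), [277, 196, 4, 12, 29])]
red T [((np.float64(493.4), np.float64(293.8)), [488, 287, 13, 14, 66]), ((np.float64(445.6), np.float64(304.9)), [442, 297, 10, 16, 64])] 
  S [((np.float64(248.5), np.float64(325.3)), [242, 317, 20, 14, 90]), ((np.float64(264.1), np.float64(359.1)), [257, 351, 21, 16, 128])]
green T [((np.float64(445.9), np.float64(218.8)), [427, 207, 39, 25, 517]), ((np.float64(307.0), np.float64(262.5)), [299, 259, 17, 8, 84])] 
  S [((np.float64(273.3), np.float64(238.3)), [272, 234, 4, 10, 31])]
brass T [((np.float64(237.0), np.float64(213.9)), [227, 211, 21, 6, 79]), ((np.float64(276.9), np.float64(219.5)), [267, 216, 21, 8, 75]), ((np.float64(313.4), np.float64(229.8)), [303, 227, 21, 7, 79]), ((np.float64(268.1), np.float64(251.6)), [260, 248, 17, 8, 59])] 
  S [((np.float64(306.0), np.float64(206.6)), [305, 203, 3, 8, 21]), ((np.float64(350.8), np.float64(208.8)), [342, 206, 18, 6, 61]), ((np.float64(306.8), np.float64(225.5)), [306, 222, 3, 9, 20]), ((np.float64(303.0), np.float64(244.0)), [302, 241, 3, 7, 21]), ((np.float64(315.2), np.float64(325.0)), [312, 321, 7, 9, 25])]
[[-0.     0.973  0.233]
 [ 0.002  0.233 -0.973]
 [-1.    -0.    -0.002]]
```

View pics/t1.png

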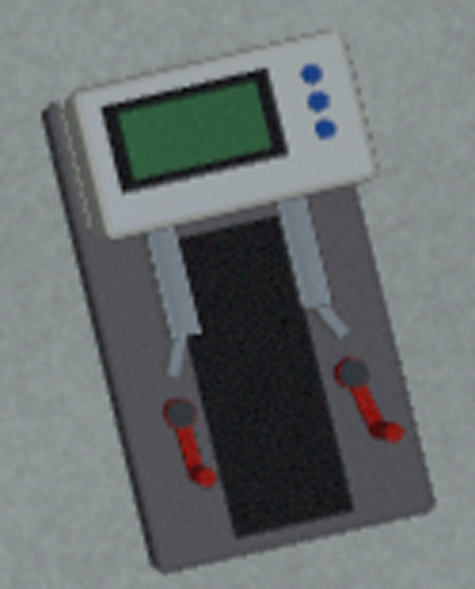

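View pics/s1.png

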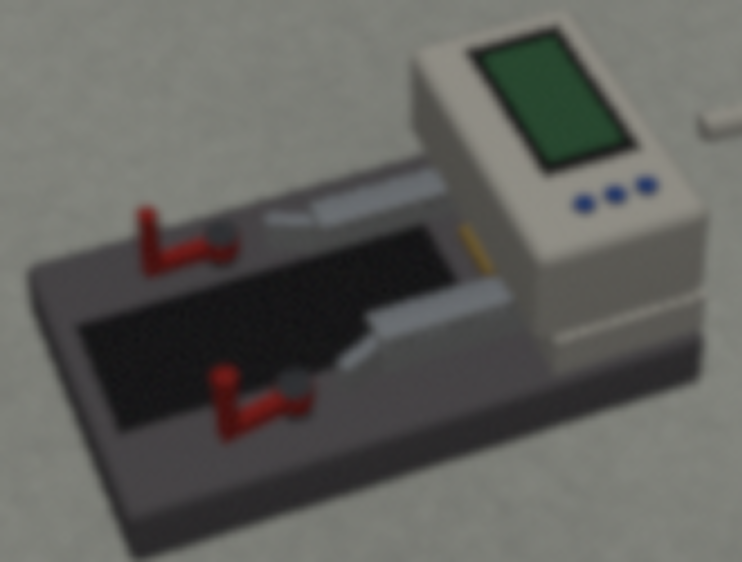

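The crops show the red posts with both levers open, the guides and the brass contact. I'll triangulate rough positions now, then refine with the wrist camera.

```bash
python3 - <<'E'
from h import *
tp=lambda u,v:(395+u/3.8-.37,185+v/3.8-.37)
sp=lambda u,v:(210+u/4.5-.39,270+v/4.5-.39)
f=lambda a,b:print(np.round(tri([ray('top',*a),ray('side',*b)])[0],4),np.round(tri([ray('top',*a),ray('side',*b)])[1],4))
f((231.4,246.8),(278.8,199.8)) # blue
f((237,213.9),(306,206.6)) # brass
f(tp(205,478),sp(148,213)); f(tp(392,432),sp(225,378)) # post tops
f(tp(181,411),sp(221,234)); f(tp(352,371),sp(297,383)) # pivots
for c in((235,538),(352,508),(280,218),(182,240)): print('stripe',np.round(onz(ray('top',*tp(*c)),.03),4))
for c in((160,570),(432,507)): print('deck rear',np.round(onz(ray('top',*tp(*c)),.03),4))
E
```

```text
[0.5847 0.2489 0.0388] [0.0013 0.0013]
[0.6528 0.2407 0.0152] [0.0012 0.0012]
[ 0.4505 -0.1759  0.0687] [0.0017 0.0017]
[ 0.4712 -0.2714  0.0675] [0.0014 0.0014]
[ 0.4822 -0.1692  0.0437] [0.0006 0.0006]
[ 0.5014 -0.2583  0.0438] [0.0012 0.0012]
stripe [ 0.4139 -0.1973  0.03  ]
stripe [ 0.4282 -0.2588  0.03  ]
stripe [ 0.5811 -0.2271  0.03  ]
stripe [ 0.5708 -0.1752  0.03  ]
deck rear [ 0.3981 -0.1576  0.03  ]
deck rear [ 0.4278 -0.3004  0.03  ]
```

>>> step_arm(
  series=[
    {"x":35,"y":27,"z":0,"twist":88.5},
    {"x":35,"y":27,"z":0,"twist":88.5},
    {"x":35,"y":27,"z":0,"twist":88.5},
    {"x":35,"y":27,"z":0,"twist":88.5},
    {"x":35,"y":27,"z":0,"twist":88.5},
    {"x":35,"y":27,"z":0,"twist":88.5},
    {"x":35,"y":27,"z":0,"twist":88.5},
    {"x":35,"y":27,"z":0,"twist":88.5},
    {"x":35,"y":27,"z":0,"twist":88.5},
    {"x":35,"y":27,"z":0,"twist":88.5},
  ],
)

```text
$.series[0]: bad value
```

>>> step_arm(
  series=[
    {"x":35,"y":27,"z":0,"twist":88.5,"jaw":8.5},
    {"x":35,"y":27,"z":0,"twist":88.5,"jaw":8.5},
    {"x":35,"y":27,"z":0,"twist":88.5,"jaw":8.5},
    {"x":35,"y":27,"z":0,"twist":88.5,"jaw":8.5},
    {"x":35,"y":27,"z":0,"twist":88.5,"jaw":8.5},
    {"x":35,"y":27,"z":0,"twist":88.5,"jaw":8.5},
    {"x":35,"y":27,"z":0,"twist":88.5,"jaw":8.5},
    {"x":35,"y":27,"z":0,"twist":88.5,"jaw":8.5},
    {"x":35,"y":27,"z":0,"twist":88.5,"jaw":8.5},
    {"x":35,"y":27,"z":0,"twist":88.5,"jaw":8.5},
  ],
)

```text
clock: 0.98
eef_pos: [0.4472, -0.2297, 0.2305]
tool_rot: [0.028, 0.707, -0.028, 0.706]
ft_force: [0.3, -1.5, 0.5]
grip_width: 0.085
```

>>> step_arm(
  series=[
    {"x":1.9,"y":1.5,"z":0,"twist":17,"jaw":5},
    {"x":1.9,"y":1.5,"z":0,"twist":17,"jaw":5},
    {"x":1.9,"y":1.5,"z":0,"twist":17,"jaw":5},
    {"x":1.9,"y":1.5,"z":0,"twist":17,"jaw":5},
    {"x":1.9,"y":1.5,"z":0,"twist":17,"jaw":5},
  ],
)

```text
clock: 1.4
eef_pos: [0.466, -0.2145, 0.2301]
tool_rot: [-0.076, 0.704, 0.076, 0.702]
ft_force: [0.1, 0.7, 0.1]
grip_width: 0.0501
```

```bash
python3 - <<'E'
from h import *
from scipy.spatial.transform import Rotation as Ro
p,d,o=shot('wrist','w1'); print(o['eef_pos'],Ro.from_quat(o['tool_rot']).as_matrix().round(3).tolist(),np.abs(o['joint_vel']).max())
E
```

```text
[ 0.46601862 -0.21448266  0.23012103] [[-0.002, -0.214, 0.977], [-0.0, 0.977, 0.214], [-1.0, 0.0, -0.002]] 0.013668795611182331
```

View pics/w1.png

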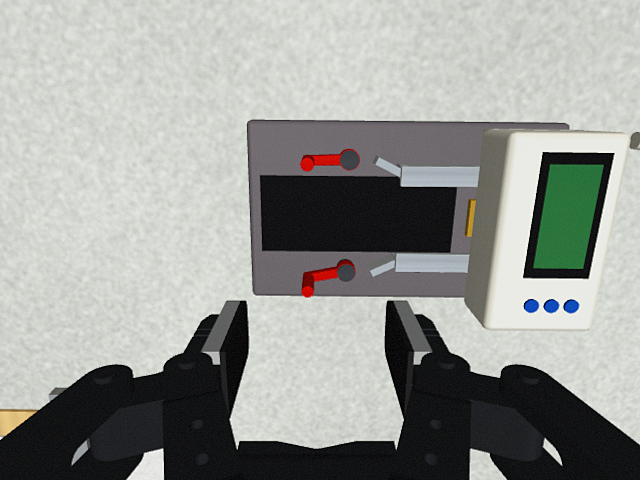

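The wrist view shows the whole reader: the stripe from (260,176) to (456,251), pivots at (349,159) and (346,270), and the guide mouth at about (401,176) and (396,263). Next is the reader's pose.

```bash
python3 - <<'E'
from h import *
z=np.load('pics/w1.npz');p=z['p'];pos,q=z['pos'],z['q']
hsv=cv2.cvtColor(p,cv2.COLOR_RGB2HSV)
m=(hsv[:,:,2]<45).astype(np.uint8); m[:, :250]=0;m[:160]=0;m[262:]=0;m[:,465:]=0
m=cv2.morphologyEx(m,cv2.MORPH_OPEN,np.ones((7,7)))
c=max(cv2.findContours(m,0,2)[0],key=cv2.contourArea); r=cv2.minAreaRect(c);print(r)
box=cv2.boxPoints(r)
W=lambda u,v,h:onz(ray('wrist',u,v,pos,q),h)
for b in box: print('stripe',W(*b,.03).round(4))
# stripe long edge lines
P=c[:,0].astype(float)
for s,nm in((0,'up'),(1,'lo')):
    xs=np.arange(275,445,5); ys=[ (np.where(m[:,x])[0].min()-.5 if s==0 else np.where(m[:,x])[0].max()+.5) for x in xs]
    w=np.array([W(x,y,.03) for x,y in zip(xs,ys)]); k=np.polyfit(w[:,0],w[:,1],1); print(nm,'yaw',np.degrees(np.arctan(k[0])),k)
# pivots & red
g=cv2.inRange(hsv,(0,0,50),(179,70,90)) 
for nm,cx,cy in(('L',349,159),('R',346,271)):
    print(nm,W(cx,cy,.045).round(4))
print(blobs(p,(0,170,80),(6,255,255),box=(290,140,370,300))[1], blobs(p,(174,170,80),(179,255,255),box=(290,140,370,300))[1])
for nm,a in(('guideL',(401,166,477,186)),('',())) :
    pass
for c in((401,166),(401,187),(396,253),(396,272),(477,186),(467,253)): print('guide',c,W(*c,.051).round(4))
for c in((248,121),(254,296)): print('deckrear',W(*c,.03).round(4))
a=p[110:310,240:500,::-1];cv2.imwrite('pics/w1c.png',cv2.resize(a,None,fx=3,fy=3,interpolation=2))
E
```

```text
((357.7357482910156, 213.4830322265625), (194.1833038330078, 74.87153625488281), 0.5509040355682373)
stripe [ 0.4262 -0.2593  0.03  ]
stripe [ 0.4155 -0.1969  0.03  ]
stripe [ 0.5687 -0.1648  0.03  ]
stripe [ 0.5875 -0.2255  0.03  ]
up yaw 7.9413432125615815 [ 0.13949701 -0.25161921]
lo yaw 11.883569323155399 [ 0.21043357 -0.34907729]
L [ 0.4804 -0.1681  0.045 ]
R [ 0.4994 -0.2569  0.045 ]
[((np.float64(320.3), np.float64(160.1)), [300, 149, 54, 22, 477]), ((np.float64(319.8), np.float64(277.0)), [302, 260, 54, 37, 589])] []
guide (401, 166) [ 0.5192 -0.1643  0.051 ]
guide (401, 187) [ 0.5235 -0.1796  0.051 ]
guide (396, 253) [ 0.5338 -0.2314  0.051 ]
guide (396, 272) [ 0.5381 -0.247   0.051 ]
guide (477, 186) [ 0.5797 -0.1665  0.051 ]
guide (467, 253) [ 0.5891 -0.2193  0.051 ]
deckrear [ 0.3982 -0.1578  0.03  ]
deckrear [ 0.4283 -0.3021  0.03  ]
```

View pics/w1c.png

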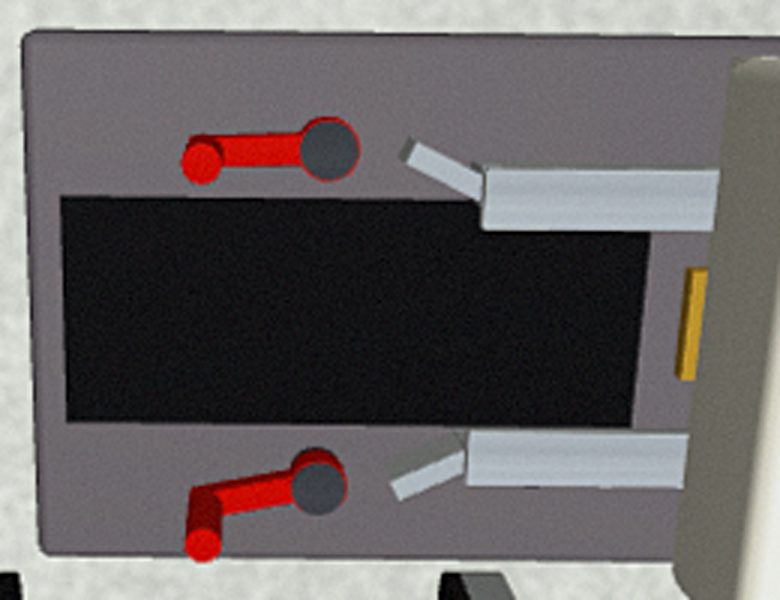

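```bash
python3 - <<'E'
from h import *
z=np.load('pics/w1.npz');p=z['p'];pos,q=z['pos'],z['q']
W=lambda u,v,h:onz(ray('wrist',u,v,pos,q),h)
g=cv2.GaussianBlur(cv2.cvtColor(p,cv2.COLOR_RGB2GRAY),(3,3),0).astype(float)
def edge(horiz,rng,a,b):
    out=[]
    for k in rng:
        s=g[a:b,k] if horiz else g[k,a:b]
        d=np.abs(np.diff(s)); i=d.argmax(); 
        if 0<i<len(d)-1:
            y0,y1,y2=d[i-1:i+2]; off=.5*(y0-y2)/(y0-2*y1+y2)
        else: off=0
        v=a+i+.5+off; out.append((k,v) if horiz else (v,k))
    return np.array(out)
def fit(nm,pts,h):
    w=np.array([W(*t,h) for t in pts])[:,:2]
    l=cv2.fitLine(w.astype(np.float32),cv2.DIST_HUBER,0,1e-6,1e-6).ravel(); 
    if l[0]<0:l[:2]*=-1
    print(nm,'ang',round(float(np.degrees(np.arctan2(l[1],l[0]))),2),'mid',l[2:].round(4),'n',len(w)); return l
fit('deck L',edge(True,range(262,470,3),114,130),.03)
fit('deck R',edge(True,range(260,300,3),285,302),.03)
u=fit('stripe L',edge(True,range(268,390,3),170,183),.03)
l=fit('stripe R',edge(True,range(268,445,3),243,257),.03)
r=fit('rear',edge(False,range(130,290,4),240,260),.03)
r=fit('stripe rear',edge(False,range(185,245,3),255,270),.03)
gl=fit('lip L',edge(True,range(405,470,3),182,192),.051)
gr=fit('lip R',edge(True,range(402,460,3),249,257),.051)
th=np.radians(12.2);e=np.array([np.cos(th),np.sin(th)]);n=np.array([-e[1],e[0]])
for nm,a in(('stripe',(u,l)),('lips',(gl,gr)),):
    print(nm,[round(float(n@x[2:]),4) for x in a], 'mid',np.mean([n@x[2:] for x in a]))
for c in ((349,159),(345.7,271.5)):
    w=W(*c,.045)[:2];print('pivot n,e',n@w,e@w)
print('rear e',e@r[2:])
E
```

```text
deck L ang 11.84 mid [ 0.4873 -0.1375] n 70
deck R ang 11.76 mid [ 0.4508 -0.2965] n 14
stripe L ang 11.87 mid [ 0.4799 -0.1831] n 41
stripe R ang 11.57 mid [ 0.4798 -0.2485] n 59
rear ang -78.18 mid [ 0.411  -0.2268] n 40
stripe rear ang -78.03 mid [ 0.4212 -0.2295] n 20
lip L ang 12.33 mid [ 0.5491 -0.1735] n 22
lip R ang 12.02 mid [ 0.5589 -0.2256] n 20
stripe [-0.2804, -0.3443] mid -0.312353990859023
lips [-0.2856, -0.3386] mid -0.31209516120769626
pivot n,e -0.2658369734190731 0.4340104680358219
pivot n,e -0.35707818864370533 0.4335699636324514
rear e 0.3631591806035274
```

Reader: yaw about 12.0°, origin about (0.543,-0.202), and the lip gap, pivot spacing and rear edge all agree within 1–2 mm. Now over to the basket.

>>> step_arm(
  series=[
    {"x":11,"y":45.5,"z":0,"twist":-19,"jaw":5},
    {"x":11,"y":45.5,"z":0,"twist":-19,"jaw":5},
    {"x":11,"y":45.5,"z":0,"twist":-19,"jaw":5},
    {"x":11,"y":45.5,"z":0,"twist":-19,"jaw":5},
    {"x":11,"y":45.5,"z":0,"twist":-19,"jaw":5},
    {"x":11,"y":45.5,"z":0,"twist":-19,"jaw":5},
    {"x":11,"y":45.5,"z":0,"twist":-19,"jaw":5},
    {"x":11,"y":45.5,"z":0,"twist":-19,"jaw":5},
    {"x":11,"y":45.5,"z":0,"twist":-19,"jaw":5},
    {"x":11,"y":45.5,"z":0,"twist":-19,"jaw":5},
  ],
)

```text
clock: 2.28
eef_pos: [0.5614, 0.1805, 0.2305]
tool_rot: [0.042, 0.706, -0.042, 0.705]
ft_force: [1.1, -0.8, -0.2]
grip_width: 0.0502
```

>>> step_arm(
  series=[
    {"x":1.5,"y":6,"z":0,"twist":0,"jaw":5},
    {"x":1.5,"y":6,"z":0,"twist":0,"jaw":5},
    {"x":1.5,"y":6,"z":0,"twist":0,"jaw":5},
    {"x":1.5,"y":6,"z":0,"twist":0,"jaw":5},
  ],
)

```text
clock: 2.62
eef_pos: [0.5763, 0.2411, 0.2297]
tool_rot: [0.041, 0.707, -0.042, 0.705]
ft_force: [-0.2, -0.1, -0.5]
grip_width: 0.0499
```

```bash
python3 - <<'E'
from h import *
from scipy.spatial.transform import Rotation as Ro
p,d,o=shot('wrist','w2'); print(o['clock'],o['eef_pos'],Ro.from_quat(o['tool_rot']).as_matrix().round(3).tolist(),np.abs(o['joint_vel']).max())
print(blobs(p,(105,150,60),(125,255,255),80)[1])
E
```

```text
2.6167 [0.57625233 0.24113917 0.22971611] [[-0.003, 0.118, 0.993], [-0.0, 0.993, -0.118], [-1.0, -0.001, -0.003]] 0.03935675849098224
[((np.float64(110.6), np.float64(47.8)), [85, 31, 62, 35, 892]), ((np.float64(587.8), np.float64(133.6)), [556, 120, 62, 31, 944]), ((np.float64(326.0), np.float64(195.7)), [319, 172, 15, 48, 656])]
```

View pics/w2.png

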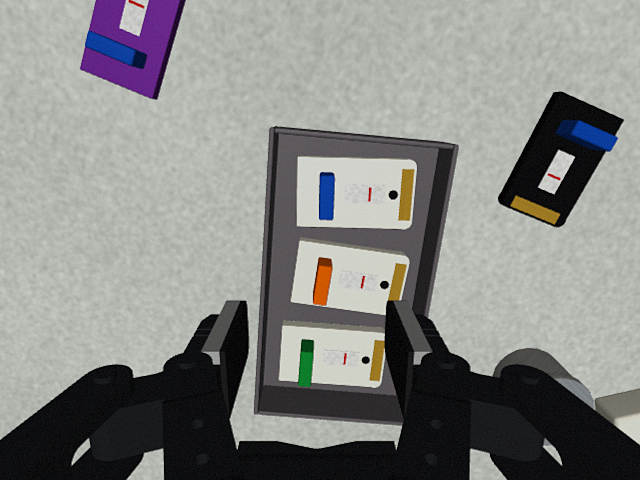

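The wrist view shows the wanted white cartridge at the basket's left end: blue rib at (326,196), brass at (406,195), plate edges at rows 157–229. Black and purple decoys lie outside.

```bash
python3 - <<'E'
from h import *
z=np.load('pics/w2.npz');p=z['p'];pos,q=z['pos'],z['q']
W=lambda u,v,h:onz(ray('wrist',u,v,pos,q),h)
h=cv2.cvtColor(p,cv2.COLOR_RGB2HSV)
def rect(m,h_,nm):
    c=max(cv2.findContours(m,0,1)[0],key=cv2.contourArea); r=cv2.minAreaRect(c); b=cv2.boxPoints(r)
    w=np.array([W(*x,h_)[:2] for x in b]); rr=cv2.minAreaRect((w*1000).astype(np.float32)); print(nm,r[0],'world',np.round(rr[0],1),'size',np.round(rr[1],1),'ang',round(rr[2],1)); return r
m=cv2.inRange(h,(105,150,60),(125,255,255)); m[:165]=0;m[225:]=0;m[:,:300]=0;m[:,350:]=0
r=rect(m,.04,'rib')
hv=h[178:216,326,2];print(h[168:224:3,326].tolist())
m2=cv2.inRange(h,(0,0,150),(179,60,255)); k=np.zeros_like(m2);k[150:236,290:425]=1;m2*=k
m2=cv2.morphologyEx(m2,cv2.MORPH_CLOSE,np.ones((25,25)));m2=cv2.morphologyEx(m2,cv2.MORPH_OPEN,np.ones((9,9)))
rect(m2,.016,'plate')
m3=cv2.inRange(h,(15,100,60),(28,255,255));m3*=k;rect(m3,.016,'brass')
x,e=tri([ray('top',231.4,246.8),ray('side',278.8,199.8),ray('wrist',326,195.7,pos,q)]);print(x,e)
print('depth rib', [ (ray('wrist',u,v,pos,q)[0]+ray('wrist',u,v,pos,q)[1]*z['d'][v,u]).round(4).tolist() for u,v in((326,200),(380,195),(380,210),(435,190))])
z1=np.load('pics/w1.npz');print('deck',[(ray('wrist',u,v,z1['pos'],z1['q'])[0]+ray('wrist',u,v,z1['pos'],z1['q'])[1]*z1['d'][v,u]).round(4).tolist() for u,v in((300,210),(400,230),(290,140))])
a=p[140:240,280:440,::-1];cv2.imwrite('pics/w2c.png',cv2.resize(a,None,fx=5,fy=5,interpolation=2))
E
```

```text
rib (326.0, 195.5) world [584.3 252.9] size [37.6 11.3] ang 83.4
[[45, 10, 210], [34, 9, 208], [109, 255, 72], [110, 225, 163], [110, 236, 158], [110, 236, 159], [110, 237, 158], [109, 244, 158], [109, 236, 160], [109, 236, 158], [109, 247, 158], [110, 231, 158], [110, 239, 158], [110, 228, 160], [110, 236, 159], [110, 242, 156], [110, 232, 157], [113, 141, 137], [33, 13, 210]]
plate (355.91143798828125, 192.33731079101562) world [610.4 247.8] size [ 59.8 103.5] ang 81.8
brass (405.7759094238281, 194.189697265625) world [651.6 241.6] size [44.4 10. ] ang 81.7
[0.58468537 0.25105065 0.03658741] [np.float64(0.0019255560651787725), np.float64(0.0017777834106131127), np.float64(0.0014173533944460894)]
depth rib [[0.5838, 0.2494, 0.0392], [0.6299, 0.2437, 0.0148], [0.6289, 0.2308, 0.0153], [0.6765, 0.2426, 0.0152]]
deck [[0.452, -0.2188, 0.0283], [0.5371, -0.2172, 0.0298], [0.4328, -0.1652, 0.0291]]
```

View pics/w2c.png

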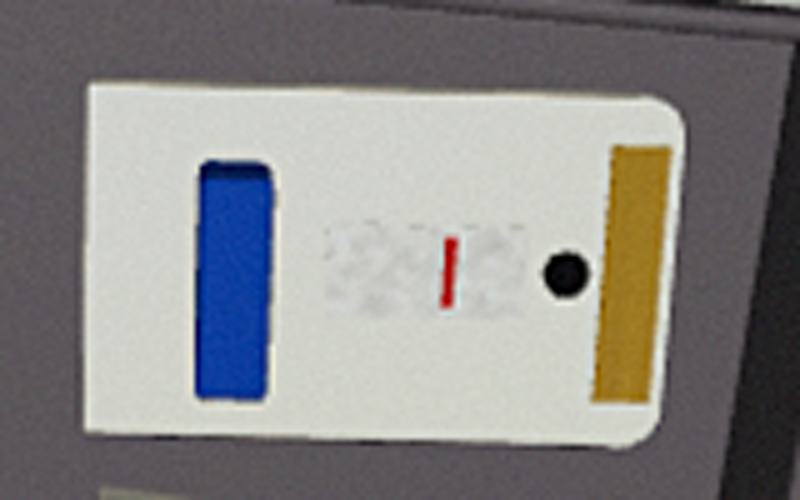

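>>> step_arm(
  series=[
    {"x":0.87,"y":1.0,"z":0,"twist":-1.3,"jaw":3.6},
    {"x":0.87,"y":1.0,"z":-4,"twist":-1.3,"jaw":3.6},
    {"x":0.87,"y":1.0,"z":-8,"twist":-1.3,"jaw":3.6},
    {"x":0.87,"y":1.0,"z":-12,"twist":-1.3,"jaw":3.6},
    {"x":0.87,"y":1.0,"z":-15,"twist":-1.3,"jaw":3.6},
    {"x":0.87,"y":1.0,"z":-15,"twist":-1.3,"jaw":3.6},
    {"x":0.87,"y":1.0,"z":-15,"twist":-1.3,"jaw":3.6},
  ],
)

```text
clock: 3.25
eef_pos: [0.5836, 0.2474, 0.0789]
tool_rot: [0.05, 0.708, -0.052, 0.703]
ft_force: [-0.2, -0.2, 1.0]
grip_width: 0.036
```

```bash
python3 - <<'E'
from h import *
from scipy.spatial.transform import Rotation as Ro
p,d,o=shot('wrist','w3'); R=Ro.from_quat(o['tool_rot']).as_matrix();print(o['eef_pos'],np.degrees(np.arctan2(R[1,2],R[0,2])),o['ft_force'],o['grip_width'])
print(blobs(p,(105,150,60),(125,255,255),80)[1])
E
```

```text
[0.58358395 0.24744551 0.07892663] -8.304816111914576 [-0.23565664 -0.19806756  1.00179984] 0.036013820934090425
[((np.float64(318.6), np.float64(265.4)), [306, 224, 26, 84, 2079])]
```

View pics/w3.png

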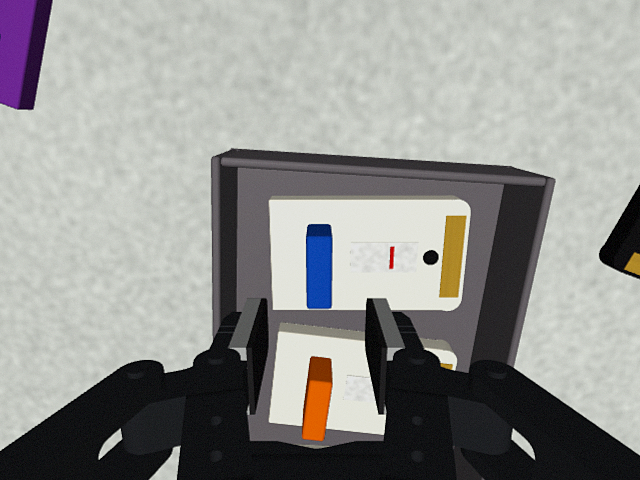

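```bash
python3 - <<'E'
from h import *
z=np.load('pics/w3.npz');p=z['p'];pos,q=z['pos'],z['q'];W=lambda u,v,h:onz(ray('wrist',u,v,pos,q),h)
h=cv2.cvtColor(p,cv2.COLOR_RGB2HSV);print([(r,int(h[r,319,2])) for r in range(220,312,2)])
for u,v in((307,235),(331,235),(307,307),(331,307),(319,271)):print(W(u,v,.04).round(4))
for u,v in((270,198),(271,310)):print('rear',W(u,v,.016).round(4))
# two wrist views: rib top-face near-edge midpoint
z2=np.load('pics/w2.npz');print(tri([ray('wrist',319,307.5,pos,q),ray('wrist',326.,220,z2['pos'],z2['q'])]))
o=bot.get_obs();print(o['eef_pos'])
E
```

```text
[(220, 228), (222, 237), (224, 106), (226, 90), (228, 95), (230, 93), (232, 92), (234, 92), (236, 141), (238, 170), (240, 177), (242, 175), (244, 175), (246, 173), (248, 174), (250, 178), (252, 174), (254, 173), (256, 179), (258, 177), (260, 175), (262, 173), (264, 175), (266, 177), (268, 174), (270, 172), (272, 171), (274, 177), (276, 173), (278, 173), (280, 174), (282, 171), (284, 177), (286, 173), (288, 173), (290, 176), (292, 170), (294, 172), (296, 171), (298, 177), (300, 172), (302, 171), (304, 175), (306, 177), (308, 151), (310, 107)]
[0.5817 0.2701 0.04  ]
[0.5923 0.2686 0.04  ]
[0.5765 0.2356 0.04  ]
[0.5876 0.234  0.04  ]
[0.5846 0.2526 0.04  ]
rear [0.565  0.2848 0.016 ]
rear [0.5549 0.2254 0.016 ]
(array([0.5818188 , 0.23226216, 0.03519788]), [np.float64(0.00016496257676001895), np.float64(0.00016496257676022958)])
[0.58559019 0.24865104 0.08143977]
```

>>> step_arm(
  series=[
    {"x":-0.05,"y":0.3,"z":-2,"twist":-0.3,"jaw":3.6},
    {"x":-0.05,"y":0.3,"z":-4,"twist":-0.3,"jaw":3.6},
    {"x":-0.05,"y":0.3,"z":-5.2,"twist":-0.3,"jaw":3.6},
    {"x":-0.05,"y":0.3,"z":-5.2,"twist":-0.3,"jaw":3.6},
    {"x":-0.05,"y":0.3,"z":-5.2,"twist":-0.3,"jaw":3.6},
    {"x":-0.05,"y":0.3,"z":-5.2,"twist":-0.3,"jaw":3.6},
  ],
)

```text
clock: 3.8
eef_pos: [0.5865, 0.252, 0.0316]
tool_rot: [0.053, 0.705, -0.053, 0.706]
ft_force: [0.6, 0.2, -1.0]
grip_width: 0.0362
```

```bash
cat >> h.py <<'E'
def st():
    from scipy.spatial.transform import Rotation as Ro
    o=bot.get_obs();R=Ro.from_quat(o['tool_rot']).as_matrix()
    print('t',round(o['clock'],2),'pos',o['eef_pos'].round(4),'yaw',round(float(np.degrees(np.arctan2(R[1,2],R[0,2]))),2),'F',o['ft_force'].round(1),'w',round(float(o['grip_width']),4),'v',np.abs(o['joint_vel']).max().round(3))
E
python3 - <<'E'
from h import *
st()
p,d,o=shot('wrist','w4')
st()
E
```

```text
t 3.8 pos [0.5865 0.252  0.0316] yaw -8.59 F [ 0.6  0.2 -1. ] w 0.0362 v 0.005
t 3.85 pos [0.5865 0.2522 0.0317] yaw -8.59 F [0.  0.1 0.1] w 0.0359 v 0.006
```

View pics/w4.png

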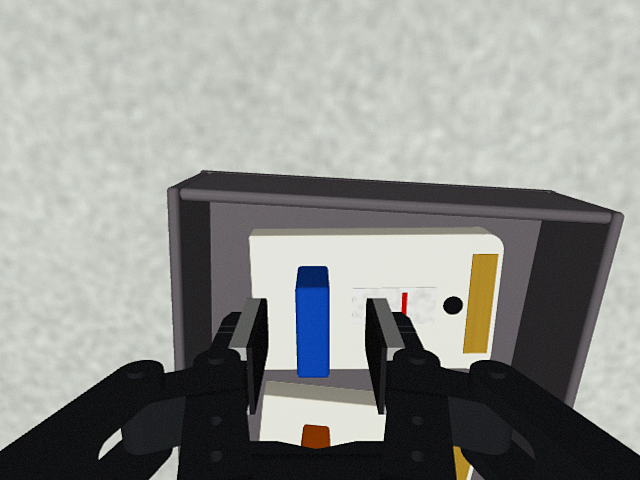

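```bash
python3 - <<'E'
from h import *
z=np.load('pics/w4.npz');pos,q=z['pos'],z['q']
print(onz(ray('wrist',312.5,333,pos,q),.04),pos)
E
```

```text
[0.58436618 0.25202052 0.04      ] [0.58649215 0.25204266 0.0316317 ]
```

Y lines up and x needs −2 mm. I'll lower 12 mm, then close.

>>> step_arm(
  series=[
    {"x":-0.2,"y":0,"z":-0.6,"twist":0,"jaw":3.6},
    {"x":-0.2,"y":0,"z":-1.2,"twist":0,"jaw":3.6},
    {"x":-0.2,"y":0,"z":-1.2,"twist":0,"jaw":3.6},
    {"x":-0.2,"y":0,"z":-1.2,"twist":0,"jaw":3.6},
    {"x":-0.2,"y":0,"z":-1.2,"twist":0,"jaw":0.8},
    {"x":-0.2,"y":0,"z":-1.2,"twist":0,"jaw":0.8},
    {"x":-0.2,"y":0,"z":-1.2,"twist":0,"jaw":0.8},
    {"x":-0.2,"y":0,"z":-1.2,"twist":0,"jaw":0.8},
    {"x":-0.2,"y":0,"z":-1.2,"twist":0,"jaw":0.8},
  ],
)

```text
clock: 4.6
eef_pos: [0.5848, 0.2522, 0.0198]
tool_rot: [0.053, 0.704, -0.052, 0.706]
ft_force: [-0.1, 0.2, 0.6]
grip_width: 0.0108
```

```bash
python3 - <<'E'
from h import *
st()
E
```

```text
t 4.6 pos [0.5848 0.2522 0.0198] yaw -8.59 F [-0.1  0.2  0.6] w 0.0108 v 0.001
```

>>> step_arm(
  series=[
    {"x":0,"y":0,"z":1,"twist":0,"jaw":0.5},
    {"x":0,"y":0,"z":3,"twist":0,"jaw":0.5},
    {"x":0,"y":0,"z":5,"twist":0,"jaw":0.5},
    {"x":0,"y":0,"z":8,"twist":0,"jaw":0.5},
    {"x":0,"y":0,"z":11,"twist":0,"jaw":0.5},
    {"x":0,"y":0,"z":14,"twist":0,"jaw":0.5},
    {"x":0,"y":0,"z":14,"twist":0,"jaw":0.5},
    {"x":0,"y":0,"z":14,"twist":0,"jaw":0.5},
  ],
)

```text
clock: 5.27
eef_pos: [0.5863, 0.2529, 0.1633]
tool_rot: [0.055, 0.703, -0.051, 0.708]
ft_force: [-0.4, 0.7, -1.8]
grip_width: 0.0112
```

```bash
python3 - <<'E'
from h import *
st()
p,d,o=shot('wrist','w5')
E
```

```text
t 5.27 pos [0.5863 0.2529 0.1633] yaw -8.59 F [-0.4  0.7 -1.8] w 0.0112 v 0.071
```

View pics/w5.png

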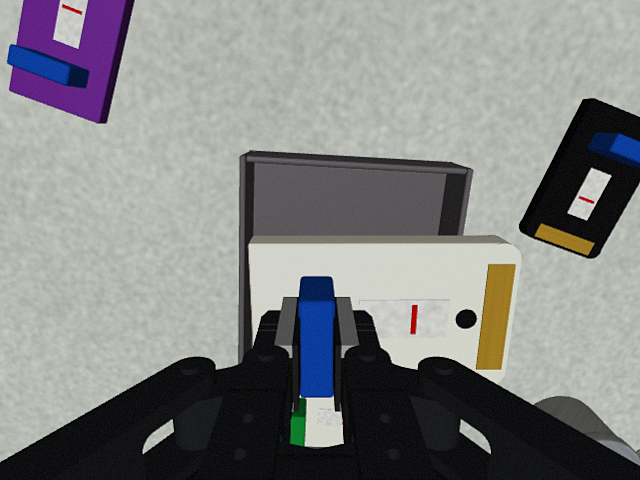

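```bash
python3 - <<'E'
from h import *
from scipy.spatial.transform import Rotation as Ro
z=np.load('pics/w5.npz');pos,q=z['pos'],z['q'];p=z['p']
R=Ro.from_quat(q).as_matrix()
h=cv2.cvtColor(p,cv2.COLOR_RGB2HSV);print([(r,int(h[r,317,2])) for r in range(272,410,4)])
T=lambda u,v,dx:R.T@(onz(ray('wrist',u,v,pos,q),pos[2]+dx)-pos)
# plate top ~ TCP-4mm
for c in((249,243),(505,245),(250,360),(499,370),(516,262)): print(c,(T(*c,-.004)*1000).round(1))
for c in((300,301),(334,301),(300,396),(334,396)): print('rib',c,(T(*c,.020)*1000).round(1))
E
```

```text
[(272, 210), (276, 123), (280, 81), (284, 83), (288, 80), (292, 85), (296, 83), (300, 92), (304, 154), (308, 156), (312, 159), (316, 160), (320, 156), (324, 157), (328, 158), (332, 160), (336, 157), (340, 155), (344, 157), (348, 155), (352, 153), (356, 154), (360, 158), (364, 152), (368, 157), (372, 156), (376, 158), (380, 154), (384, 157), (388, 156), (392, 158), (396, 125), (400, 211), (404, 211), (408, 212)]
(249, 243) [  4.  29. -25.]
(505, 245) [ 4.6 28.1 67.5]
(250, 360) [  3.7 -18.7 -26.7]
(499, 370) [  4.4 -23.6  71.6]
(516, 262) [ 4.6 21.5 72.4]
rib (300, 301) [-20.   17.1  -5.9]
rib (334, 301) [-19.9  17.1   4.8]
rib (300, 396) [-20.1 -17.5  -6.2]
rib (334, 396) [-20.1 -17.6   5.2]
```

>>> step_arm(
  series=[
    {"x":-2.2,"y":-7.6,"z":0,"twist":5,"jaw":0.5},
    {"x":-4.5,"y":-15,"z":0,"twist":10,"jaw":0.5},
    {"x":-7,"y":-23,"z":0,"twist":15,"jaw":0.5},
    {"x":-9.5,"y":-31,"z":0,"twist":20.6,"jaw":0.5},
    {"x":-12,"y":-39,"z":0,"twist":20.6,"jaw":0.5},
    {"x":-14.4,"y":-47.6,"z":0,"twist":20.6,"jaw":0.5},
    {"x":-14.4,"y":-47.6,"z":0,"twist":20.6,"jaw":0.5},
    {"x":-14.4,"y":-47.6,"z":0,"twist":20.6,"jaw":0.5},
    {"x":-14.4,"y":-47.6,"z":0,"twist":20.6,"jaw":0.5},
    {"x":-14.4,"y":-47.6,"z":0,"twist":20.6,"jaw":0.5},
  ],
)

```text
clock: 6.15
eef_pos: [0.4618, -0.1479, 0.1592]
tool_rot: [-0.073, 0.703, 0.076, 0.703]
ft_force: [1.2, -0.8, -0.6]
grip_width: 0.011
```

```bash
python3 - <<'E'
from h import *
st()
E
```

```text
t 6.15 pos [ 0.4618 -0.1479  0.1592] yaw 12.02 F [ 1.2 -0.8 -0.6] w 0.011 v 1.028
```

>>> step_arm(
  series=[
    {"x":-1.94,"y":-7.54,"z":0,"twist":0,"jaw":0.5},
    {"x":-1.94,"y":-7.54,"z":0,"twist":0,"jaw":0.5},
    {"x":-1.94,"y":-7.54,"z":-2,"twist":0,"jaw":0.5},
    {"x":-1.94,"y":-7.54,"z":-5,"twist":0,"jaw":0.5},
    {"x":-1.94,"y":-7.54,"z":-7,"twist":0,"jaw":0.5},
    {"x":-1.94,"y":-7.54,"z":-8,"twist":0,"jaw":0.5},
    {"x":-1.94,"y":-7.54,"z":-8,"twist":0,"jaw":0.5},
    {"x":-1.94,"y":-7.54,"z":-8,"twist":0,"jaw":0.5},
  ],
)

```text
clock: 6.82
eef_pos: [0.4416, -0.2227, 0.0784]
tool_rot: [-0.072, 0.704, 0.076, 0.702]
ft_force: [1.6, 0.2, -0.6]
grip_width: 0.0107
```

```bash
python3 - <<'E'
from h import *
st()
p,d,o=shot('wrist','w6');shot('side','s6');st()
a=cv2.imread('pics/s6.png')[250:400,200:380];cv2.imwrite('pics/s6c.png',cv2.resize(a,None,fx=4,fy=4,interpolation=2))
E
```

```text
t 6.82 pos [ 0.4416 -0.2227  0.0784] yaw 12.04 F [ 1.6  0.2 -0.6] w 0.0107 v 0.039
t 6.92 pos [ 0.4432 -0.2233  0.0801] yaw 12.06 F [-0.  -0.1  0.2] w 0.0104 v 0.01
```

View pics/w6.png

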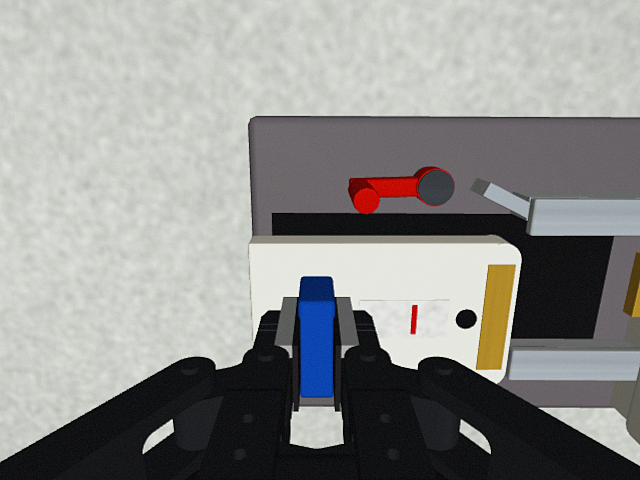

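View pics/s6c.png

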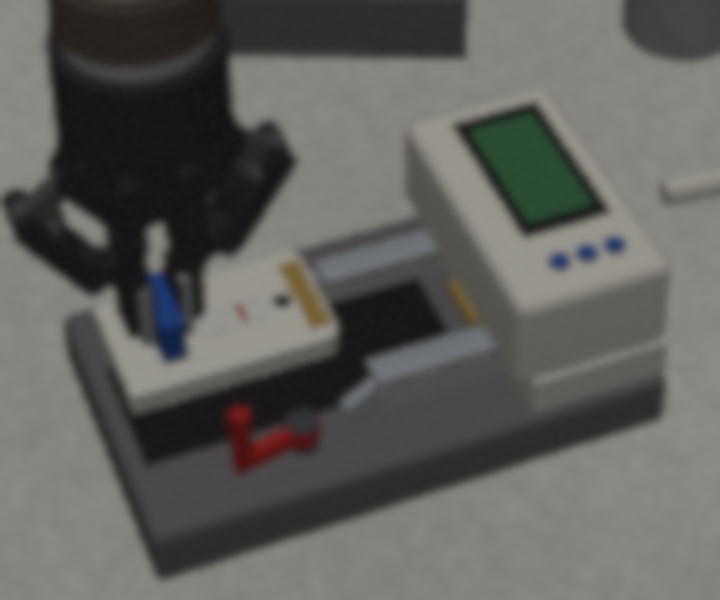

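```bash
python3 - <<'E'
from h import *
from scipy.spatial.transform import Rotation as Ro
z=np.load('pics/w6.npz');pos,q=z['pos'],z['q'];p=z['p'];R=Ro.from_quat(q).as_matrix()
g=cv2.GaussianBlur(cv2.cvtColor(p,cv2.COLOR_RGB2GRAY),(3,3),0).astype(float)
def T(u,v,h): return (R.T@(onz(ray('wrist',u,v,pos,q),h)-pos)*1000)
def ed(cols,a,b,h):
    w=np.array([T(c,a+np.abs(np.diff(g[a:b,c])).argmax()+.5,h) for c in cols]); k=np.polyfit(w[:,2],w[:,1],1); return np.degrees(np.arctan(k[0])).round(2),k[1].round(2),w[:,1].mean().round(2),w[:,2].mean().round(1)
for a,b in((228,242),): print('lipL',ed(range(535,620,4),a,b,.051))
print('lipR',ed(range(525,600,4),340,354,.051))
print('stripeL',ed(range(280,480,5),205,220,.03))
print('deckL',ed(range(265,620,5),110,125,.03))
print(g[220:245,570].astype(int),g[335:390,560].astype(int))
print('mouth',T(528,236,.051),T(509,347,.051),'rear',T(249,200,.03),pos)
E
```

```text
lipL (np.float64(0.37), np.float64(24.89), np.float64(25.58), np.float64(107.7))
lipR (np.float64(0.07), np.float64(-28.28), np.float64(-28.15), np.float64(109.7))
stripeL (np.float64(-0.37), np.float64(30.63), np.float64(30.45), np.float64(27.6))
deckL (np.float64(-0.23), np.float64(73.36), np.float64(73.15), np.float64(52.8))
[173 175 178 179 177 175 174 173 174 175 176 178 179 180 170 114  38  12
  16  16  17  19  19  18  17] [ 18  16  22  55  95 106 103 102 102 103 102 104 105 103 107 127 155 170
 170 169 169 168 167 166 165 164 164 164 165 168 171 172 172 173 176 178
 177 174 172 173 175 176 177 179 164 130 104 101 102 103 101 101 102 101
 102]
mouth [27.40140672 25.31708649 87.38587247] [ 27.09142849 -26.40979813  86.04100542] rear [ 48.73113676  36.41679078 -31.31541918] [ 0.44164296 -0.22267953  0.07844065]
```

>>> step_arm(
  series=[
    {"x":-0.1,"y":0,"z":-1,"twist":0,"jaw":0.5},
    {"x":-0.1,"y":0,"z":-2,"twist":0,"jaw":0.5},
    {"x":-0.1,"y":0,"z":-2.8,"twist":0,"jaw":0.5},
    {"x":-0.1,"y":0,"z":-3.0,"twist":0,"jaw":0.5},
    {"x":-0.1,"y":0,"z":-3.1,"twist":0,"jaw":0.5},
    {"x":-0.1,"y":0,"z":-3.2,"twist":0,"jaw":0.5},
    {"x":-0.1,"y":0,"z":-3.2,"twist":0,"jaw":0.5},
    {"x":-0.1,"y":0,"z":-3.2,"twist":0,"jaw":0.5},
  ],
)

```text
clock: 7.58
eef_pos: [0.4425, -0.2235, 0.0484]
tool_rot: [-0.073, 0.703, 0.075, 0.704]
ft_force: [1.0, 0.6, -0.5]
grip_width: 0.0104
```

```bash
python3 - <<'E'
from h import *
st()
E
```

```text
t 7.58 pos [ 0.4425 -0.2235  0.0484] yaw 12.06 F [ 1.   0.6 -0.5] w 0.0104 v 0.002
```

>>> step_arm(
  series=[
    {"x":0,"y":0,"z":-0.08,"twist":0,"jaw":0.5},
    {"x":0,"y":0,"z":-0.16,"twist":0,"jaw":0.5},
    {"x":0,"y":0,"z":-0.22,"twist":0,"jaw":0.5},
    {"x":0,"y":0,"z":-0.22,"twist":0,"jaw":0.5},
    {"x":0,"y":0,"z":-0.22,"twist":0,"jaw":0.5},
  ],
)

```text
clock: 8.0
eef_pos: [0.4425, -0.2235, 0.0461]
tool_rot: [-0.073, 0.703, 0.075, 0.704]
ft_force: [0.1, 0.3, -1.1]
grip_width: 0.011
```

```bash
python3 - <<'E'
from h import *
st()
p,d,o=shot('side','s7')
a=cv2.imread('pics/s7.png')[250:400,200:380];cv2.imwrite('pics/s7c.png',cv2.resize(a,None,fx=4,fy=4,interpolation=2))
E
```

```text
t 8.0 pos [ 0.4425 -0.2235  0.0461] yaw 12.06 F [ 0.1  0.3 -1.1] w 0.011 v 0.001
```

View pics/s7c.png

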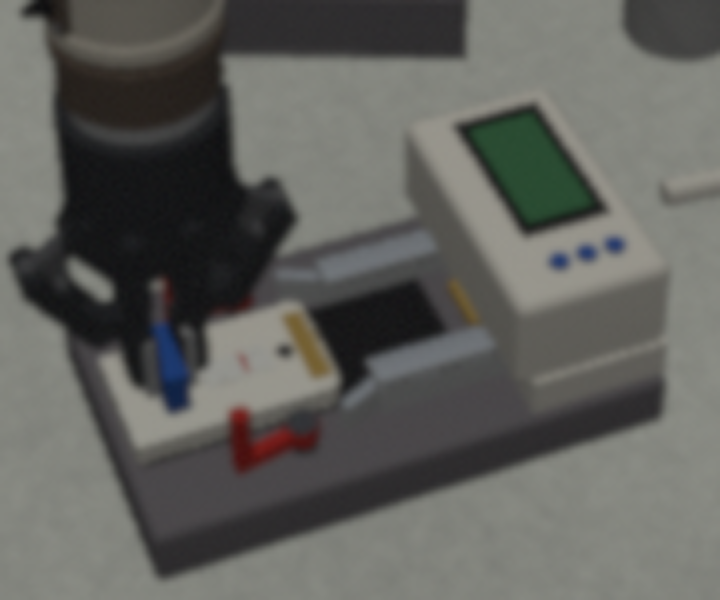

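>>> step_arm(
  series=[
    {"x":0,"y":0,"z":-0.05,"twist":0,"jaw":0.5},
    {"x":0,"y":0,"z":-0.1,"twist":0,"jaw":0.5},
    {"x":0,"y":0,"z":-0.1,"twist":0,"jaw":0.5},
  ],
)

```text
clock: 8.3
eef_pos: [0.4427, -0.2235, 0.0458]
tool_rot: [-0.073, 0.703, 0.075, 0.704]
ft_force: [-1.9, -0.0, 4.6]
grip_width: 0.0105
```

Contact at 4.6 N. I'll release so it lies flat, look, then regrip and slide.

>>> step_arm(
  series=[
    {"x":0,"y":0,"z":0,"twist":0,"jaw":3},
    {"x":0,"y":0,"z":0.1,"twist":0,"jaw":3},
    {"x":0,"y":0,"z":0.1,"twist":0,"jaw":3},
    {"x":0,"y":0,"z":0.1,"twist":0,"jaw":3},
    {"x":0,"y":0,"z":0.1,"twist":0,"jaw":3},
  ],
)

```text
clock: 8.72
eef_pos: [0.4426, -0.2235, 0.0467]
tool_rot: [-0.073, 0.703, 0.075, 0.704]
ft_force: [0.6, -0.4, -0.4]
grip_width: 0.0293
```

```bash
python3 - <<'E'
from h import *
st()
shot('wrist','w8')
E
```

```text
t 8.72 pos [ 0.4426 -0.2235  0.0467] yaw 12.06 F [ 0.6 -0.4 -0.4] w 0.0293 v 0.002
```

View pics/w8.png

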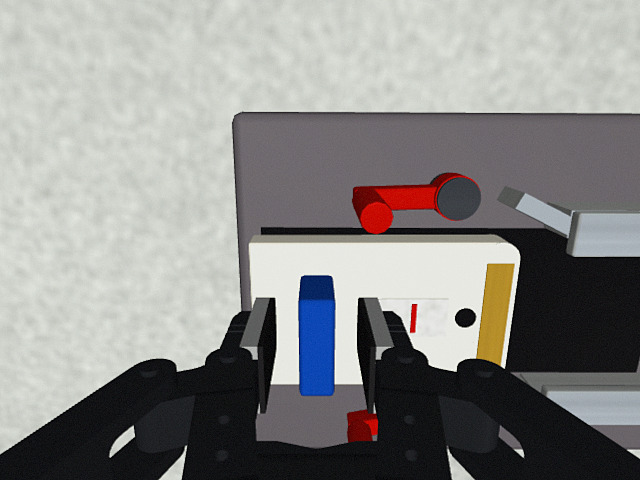

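The cartridge lies flat between both levers: plate rows 243–384, brass end towards the guides. Checking the lateral offset.

```bash
python3 - <<'E'
from h import *
from scipy.spatial.transform import Rotation as Ro
z=np.load('pics/w8.npz');pos,q=z['pos'],z['q'];p=z['p'];R=Ro.from_quat(q).as_matrix()
g=cv2.GaussianBlur(cv2.cvtColor(p,cv2.COLOR_RGB2GRAY),(3,3),0).astype(float)
def T(u,v,h): return (R.T@(onz(ray('wrist',u,v,pos,q),h)-pos)*1000)
def ed(cols,a,b,h):
    w=np.array([T(c,a+np.abs(np.diff(g[a:b,c])).argmax()+.5,h) for c in cols]); k=np.polyfit(w[:,2],w[:,1],1); return np.degrees(np.arctan(k[0])).round(2),w[:,1].mean().round(2),w[:,2].mean().round(1)
print('plateL',ed(range(265,480,5),238,250,.042)); print('plateR',ed(list(range(278,296,2))+list(range(340,354,2)),378,392,.042))
print('lipL',ed(range(580,638,4),245,262,.051)); print('stripeL',ed(range(280,480,5),222,232,.03))
print(g[365:400,600].astype(int)); print('lipR',ed(range(552,638,4),380,396,.051),'mouth',T(571,256,.051),T(543,390,.051))
E
```

```text
plateL (np.float64(-0.03), np.float64(29.19), np.float64(18.8))
plateR (np.float64(-0.09), np.float64(-29.68), np.float64(-2.2))
lipL (np.float64(-0.04), np.float64(26.8), np.float64(99.5))
stripeL (np.float64(-0.08), np.float64(31.71), np.float64(23.1))
[ 19  19  18  19  18  18  30  63  97 106 105 105 104 104 104 103 103 106
 106  96  89  94 101 104 109 123 150 170 174 173 172 171 170 169 168]
lipR (np.float64(-0.09), np.float64(-26.62), np.float64(104.6)) mouth [-4.06399518 26.98750289 86.77783447] [ -4.21325422 -26.37420494  85.20808138]
```

>>> step_arm(
  series=[
    {"x":0,"y":0,"z":0,"twist":0,"jaw":0.5},
    {"x":0,"y":0,"z":0,"twist":0,"jaw":0.5},
    {"x":0,"y":0,"z":0,"twist":0,"jaw":0.5},
    {"x":0,"y":0,"z":0,"twist":0,"jaw":0.5},
    {"x":0.98,"y":0.21,"z":0,"twist":0,"jaw":0.5},
    {"x":1.96,"y":0.42,"z":0,"twist":0,"jaw":0.5},
    {"x":2.93,"y":0.62,"z":0,"twist":0,"jaw":0.5},
    {"x":3.91,"y":0.83,"z":0,"twist":0,"jaw":0.5},
    {"x":3.91,"y":0.83,"z":0,"twist":0,"jaw":0.5},
    {"x":3.91,"y":0.83,"z":0,"twist":0,"jaw":0.5},
  ],
)

```text
clock: 9.6
eef_pos: [0.4837, -0.215, 0.0468]
tool_rot: [-0.074, 0.702, 0.076, 0.705]
ft_force: [1.5, -0.1, 2.8]
grip_width: 0.0105
```

```bash
python3 - <<'E'
from h import *
st()
shot('wrist','w9')
E
```

```text
t 9.6 pos [ 0.4837 -0.215   0.0468] yaw 12.14 F [ 1.5 -0.1  2.8] w 0.0105 v 0.019
```

View pics/w9.png

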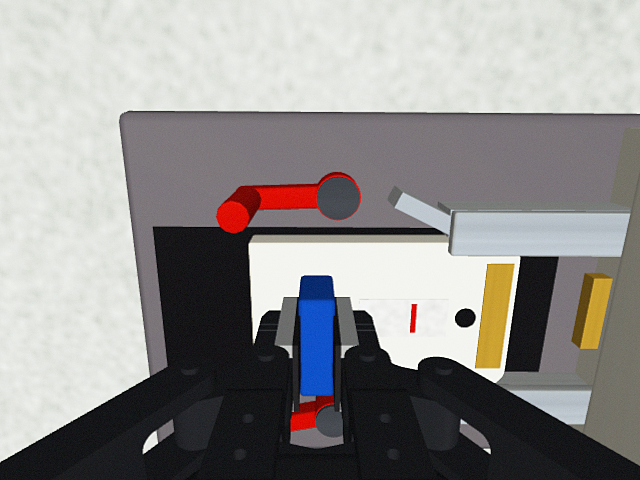

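The front end is under both lips, with about 34 mm to go. Continuing.

>>> step_arm(
  series=[
    {"x":0.7,"y":0.15,"z":0,"twist":0,"jaw":0.5},
    {"x":1.4,"y":0.3,"z":0,"twist":0,"jaw":0.5},
    {"x":2.0,"y":0.43,"z":0,"twist":0,"jaw":0.5},
    {"x":2.4,"y":0.51,"z":0,"twist":0,"jaw":0.5},
    {"x":2.4,"y":0.51,"z":0,"twist":0,"jaw":0.5},
    {"x":2.4,"y":0.51,"z":0,"twist":0,"jaw":0.5},
  ],
)

```text
clock: 10.15
eef_pos: [0.5079, -0.2098, 0.0468]
tool_rot: [-0.074, 0.701, 0.076, 0.705]
ft_force: [0.1, 1.2, 1.3]
grip_width: 0.0107
```

```bash
python3 - <<'E'
from h import *
st()
E
```

```text
t 10.15 pos [ 0.5079 -0.2098  0.0468] yaw 12.14 F [0.1 1.2 1.3] w 0.0107 v 0.007
```

>>> step_arm(
  series=[
    {"x":0.2,"y":0.04,"z":0,"twist":0,"jaw":0.5},
    {"x":0.4,"y":0.08,"z":0,"twist":0,"jaw":0.5},
    {"x":0.55,"y":0.12,"z":0,"twist":0,"jaw":0.5},
    {"x":0.55,"y":0.12,"z":0,"twist":0,"jaw":0.5},
    {"x":0.55,"y":0.12,"z":0,"twist":0,"jaw":0.5},
    {"x":0.55,"y":0.12,"z":0,"twist":0,"jaw":0.5},
  ],
)

```text
clock: 10.65
eef_pos: [0.5133, -0.2085, 0.0468]
tool_rot: [-0.074, 0.701, 0.076, 0.705]
ft_force: [-2.0, 0.9, 3.9]
grip_width: 0.0107
```

```bash
python3 - <<'E'
from h import *
for i in range(3):
    st(); p,d,o=shot('wrist','w10')
E
```

```text
t 10.65 pos [ 0.5133 -0.2085  0.0468] yaw 12.14 F [-2.   0.9  3.9] w 0.0107 v 0.002
t 10.7 pos [ 0.5133 -0.2085  0.0468] yaw 12.14 F [-2.3 -1.5  3.9] w 0.0106 v 0.001
t 10.75 pos [ 0.5134 -0.2085  0.0468] yaw 12.14 F [-1.6 -0.8  3.4] w 0.0106 v 0.002
```

View pics/w10.png

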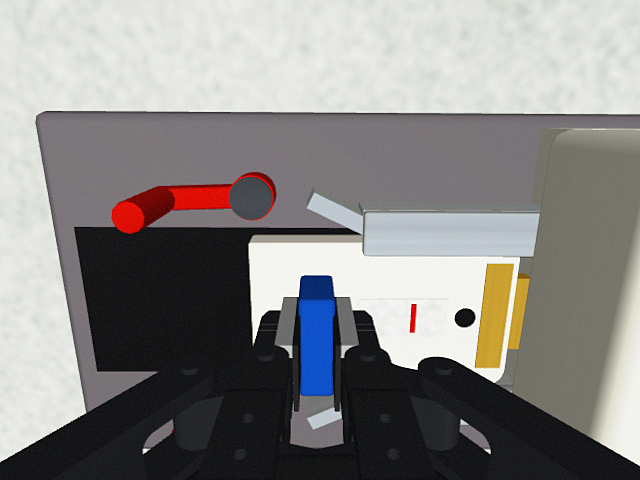

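The cartridge front touches the brass contact (about 2 N back). Release and lift.

>>> step_arm(
  series=[
    {"x":0.1,"y":0.02,"z":0,"twist":0,"jaw":2.6},
    {"x":0.1,"y":0.02,"z":0,"twist":0,"jaw":2.6},
    {"x":0.1,"y":0.02,"z":0,"twist":0,"jaw":2.6},
    {"x":0.1,"y":0.02,"z":0,"twist":0,"jaw":2.6},
    {"x":0.1,"y":0.02,"z":2,"twist":0,"jaw":2.6},
    {"x":0.1,"y":0.02,"z":5,"twist":0,"jaw":2.6},
    {"x":0.1,"y":0.02,"z":9,"twist":0,"jaw":2.6},
    {"x":-3,"y":0.02,"z":12,"twist":0,"jaw":0},
    {"x":-6,"y":0.02,"z":12,"twist":0,"jaw":0},
    {"x":-6,"y":0.02,"z":12,"twist":0,"jaw":0},
  ],
)

```text
clock: 11.63
eef_pos: [0.4493, -0.2079, 0.1684]
tool_rot: [-0.073, 0.702, 0.075, 0.704]
ft_force: [-1.4, 0.9, -0.7]
grip_width: 0.0002
```

>>> step_arm(
  series=[
    {"x":0,"y":0,"z":0,"twist":0,"jaw":0},
    {"x":0,"y":0,"z":0,"twist":0,"jaw":0},
    {"x":0,"y":0,"z":0,"twist":0,"jaw":0},
  ],
)

```text
clock: 11.88
eef_pos: [0.4499, -0.2079, 0.1682]
tool_rot: [-0.073, 0.702, 0.075, 0.705]
ft_force: [-0.4, 0.8, 0.7]
grip_width: 0.0003
```

```bash
python3 - <<'E'
from h import *
st();shot('wrist','w11');st()
E
```

```text
t 11.88 pos [ 0.4499 -0.2079  0.1682] yaw 12.06 F [-0.4  0.8  0.7] w 0.0003 v 0.014
t 11.93 pos [ 0.45   -0.2079  0.1679] yaw 12.07 F [ 0.1 -0.1  0.5] w -0.0002 v 0.008
```

View pics/w11.png

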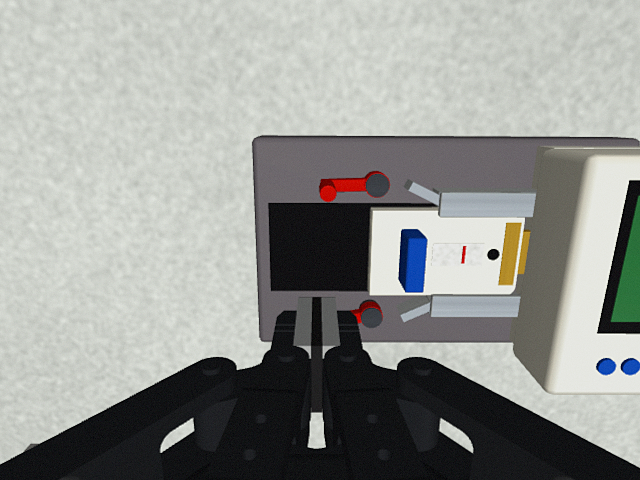

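```bash
cat >> h.py <<'E'
TH=np.radians(12.0);E_=np.array([np.cos(TH),np.sin(TH)]);N_=np.array([-E_[1],E_[0]])
O=.4887*E_-.3104*N_
def rd(w): w=np.asarray(w)[:2]-O; return np.array([E_@w,N_@w])*1000
def wd(x,y): return O+E_*x/1000+N_*y/1000
E
python3 - <<'E'
from h import *
z=np.load('pics/w11.npz');W=lambda u,v,h:onz(ray('wrist',u,v,z['pos'],z['q']),h)
print('rear',rd(W(370.5,212,.042)),rd(W(369.5,292,.042)),'postL',rd(W(328,192,.07)),'pivL',rd(W(377,184,.045)),'pivR',rd(W(371,314,.045)))
z=np.load('pics/w1.npz');W=lambda u,v,h:onz(ray('wrist',u,v,z['pos'],z['q']),h)
print('w1 postL',rd(W(307.7,163.7,.07)),'R',rd(W(307.3,292,.07)),'piv',rd(W(349,159,.045)),rd(W(345.7,271.5,.045)))
print('tcp',rd(bot.get_obs()['eef_pos']))
E
```

```text
rear [-56.77757615  27.61737981] [-55.37896727 -28.30147989] postL [-85.34629263  45.35471167] pivL [-53.76655586  46.23041918] pivR [-54.17169622 -43.36332069]
w1 postL [-84.70680343  44.92126312] R [-84.93974052 -52.92745725] piv [-53.77146632  46.07476256] [-53.89362388 -45.16816684]
tcp [-91.77644753  13.45333166]
```

The rear edge sits at reader x ≈ −56, about 6 mm short, so it's within the levers' reach. Both levers are still open. Working out the left lever moves with closed fingers.

```bash
cat >> h.py <<'E'
def C(a,s):
    a=np.radians(a);S,c=np.sin(a),np.cos(a)
    return (-54-32*S-5*c-14.5+3*S, s*(46-32*c+5*S+11-3*c))
def plan(pts,z=None):
    o=bot.get_obs()['eef_pos']
    for x,y in pts:
        w=(wd(x,y)-o[:2])*100; print((round(x,1),round(y,1)),'->',w.round(2), '' if z is None else round((z-o[2])*100,2))
E
python3 - <<'E'
from h import *
st();plan([(-97.5,70)]+[C(a,1) for a in(90,75,60,45,30,15,0)]+[(-70,22)],.052)
E
```

```text
t 11.93 pos [ 0.45   -0.2079  0.1679] yaw 12.07 F [ 0.1 -0.1  0.5] w -0.0002 v 0.008
(-97.5, 70) -> [-1.74  5.41] -11.59
(np.float64(-97.5), np.float64(62.0)) -> [-1.57  4.63] -11.59
(np.float64(-97.8), np.float64(52.8)) -> [-1.41  3.72] -11.59
(np.float64(-96.1), np.float64(43.8)) -> [-1.06  2.88] -11.59
(np.float64(-92.5), np.float64(35.8)) -> [-0.54  2.17] -11.59
(np.float64(-87.3), np.float64(29.2)) -> [0.11 1.63] -11.59
(np.float64(-80.8), np.float64(24.5)) -> [0.84 1.31] -11.59
(np.float64(-73.5), np.float64(22.0)) -> [1.61 1.22] -11.59
(-70, 22) -> [1.95 1.29] -11.59
```

>>> step_arm(
  series=[
    {"x":-1,"y":3,"z":0,"twist":0,"jaw":0},
    {"x":-1.74,"y":5.4,"z":0,"twist":0,"jaw":0},
    {"x":-1.74,"y":5.4,"z":0,"twist":0,"jaw":0},
    {"x":-1.74,"y":5.4,"z":-3,"twist":0,"jaw":0},
    {"x":-1.74,"y":5.4,"z":-6,"twist":0,"jaw":0},
    {"x":-1.74,"y":5.4,"z":-9,"twist":0,"jaw":0},
    {"x":-1.74,"y":5.4,"z":-11.5,"twist":0,"jaw":0},
    {"x":-1.74,"y":5.4,"z":-11.5,"twist":0,"jaw":0},
    {"x":-1.74,"y":5.4,"z":-11.5,"twist":0,"jaw":0},
    {"x":-1.74,"y":5.4,"z":-11.5,"twist":0,"jaw":0},
  ],
)

```text
clock: 12.77
eef_pos: [0.4339, -0.1543, 0.0538]
tool_rot: [-0.074, 0.701, 0.075, 0.705]
ft_force: [0.3, -0.3, 0.8]
grip_width: 0.0002
```

```bash
python3 - <<'E'
from h import *
st();shot('wrist','w12');st();plan([C(a,1) for a in(90,75,60,45,30,15,5)],.052)
E
```

```text
t 12.77 pos [ 0.4339 -0.1543  0.0538] yaw 12.09 F [ 0.3 -0.3  0.8] w 0.0002 v 0.026
t 12.82 pos [ 0.4343 -0.1546  0.0544] yaw 12.08 F [ 0.1 -0.2 -0.2] w -0.0001 v 0.018
(np.float64(-97.5), np.float64(62.0)) -> [-0.01 -0.71] -0.24
(np.float64(-97.8), np.float64(52.8)) -> [ 0.16 -1.62] -0.24
(np.float64(-96.1), np.float64(43.8)) -> [ 0.51 -2.46] -0.24
(np.float64(-92.5), np.float64(35.8)) -> [ 1.02 -3.17] -0.24
(np.float64(-87.3), np.float64(29.2)) -> [ 1.67 -3.71] -0.24
(np.float64(-80.8), np.float64(24.5)) -> [ 2.4  -4.03] -0.24
(np.float64(-76.0), np.float64(22.6)) -> [ 2.92 -4.12] -0.24
```

View pics/w12.png

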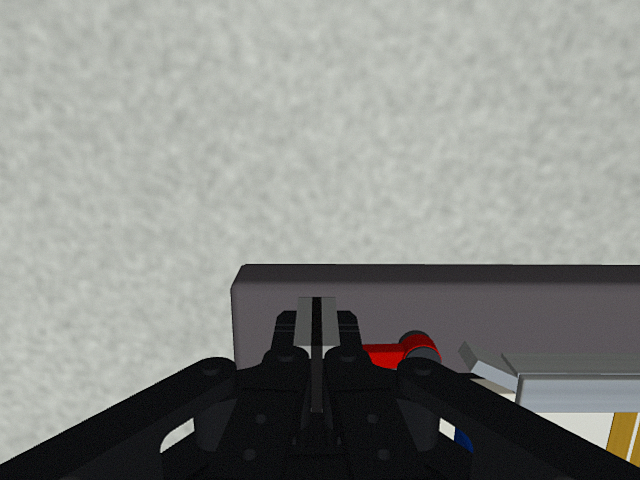

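The tips look only about 15 mm thick together along the jaw axis, so I'll redo the path with a 7.5 mm half-width.

```bash
sed -i 's/-14.5+3\*S/-7.5+3*S/' h.py; python3 - <<'E'
from h import *
st();plan([C(a,1) for a in(90,75,60,45,30,20,10,5)],.052)
E
```

```text
t 12.82 pos [ 0.4343 -0.1546  0.0544] yaw 12.08 F [ 0.1 -0.2 -0.2] w -0.0001 v 0.018
(np.float64(-90.5), np.float64(62.0)) -> [ 0.68 -0.56] -0.24
(np.float64(-90.8), np.float64(52.8)) -> [ 0.84 -1.47] -0.24
(np.float64(-89.1), np.float64(43.8)) -> [ 1.19 -2.31] -0.24
(np.float64(-85.5), np.float64(35.8)) -> [ 1.71 -3.02] -0.24
(np.float64(-80.3), np.float64(29.2)) -> [ 2.36 -3.56] -0.24
(np.float64(-76.1), np.float64(25.8)) -> [ 2.84 -3.8 ] -0.24
(np.float64(-71.5), np.float64(23.4)) -> [ 3.34 -3.94] -0.24
(np.float64(-69.0), np.float64(22.6)) -> [ 3.6  -3.97] -0.24
```

>>> step_arm(
  series=[
    {"x":0.7,"y":0,"z":-0.2,"twist":0,"jaw":0},
    {"x":0.7,"y":-0.55,"z":-0.2,"twist":0,"jaw":0},
    {"x":0.75,"y":-1.0,"z":-0.2,"twist":0,"jaw":0},
    {"x":0.85,"y":-1.5,"z":-0.2,"twist":0,"jaw":0},
    {"x":1.0,"y":-1.9,"z":-0.2,"twist":0,"jaw":0},
    {"x":1.2,"y":-2.3,"z":-0.2,"twist":0,"jaw":0},
    {"x":1.45,"y":-2.7,"z":-0.2,"twist":0,"jaw":0},
    {"x":1.7,"y":-3.0,"z":-0.2,"twist":0,"jaw":0},
    {"x":1.7,"y":-3.0,"z":-0.2,"twist":0,"jaw":0},
  ],
)

```text
clock: 13.57
eef_pos: [0.4513, -0.1855, 0.0521]
tool_rot: [-0.074, 0.701, 0.074, 0.705]
ft_force: [-0.6, 0.1, 0.5]
grip_width: -0.0
```

```bash
python3 - <<'E'
from h import *
st();shot('side','s13');shot('wrist','w13');plan([C(a,1) for a in(45,30,20,10,5,0)],.052)
a=cv2.imread('pics/s13.png')[250:400,200:380];cv2.imwrite('pics/s13c.png',cv2.resize(a,None,fx=4,fy=4,interpolation=2))
E
```

```text
t 13.57 pos [ 0.4513 -0.1855  0.0521] yaw 12.03 F [-0.6  0.1  0.5] w -0.0 v 0.011
(np.float64(-85.5), np.float64(35.8)) -> [0.01 0.04] -0.02
(np.float64(-80.3), np.float64(29.2)) -> [ 0.66 -0.5 ] -0.02
(np.float64(-76.1), np.float64(25.8)) -> [ 1.14 -0.74] -0.02
(np.float64(-71.5), np.float64(23.4)) -> [ 1.64 -0.88] -0.02
(np.float64(-69.0), np.float64(22.6)) -> [ 1.9  -0.91] -0.02
(np.float64(-66.5), np.float64(22.0)) -> [ 2.16 -0.91] -0.02
```

View pics/w13.png

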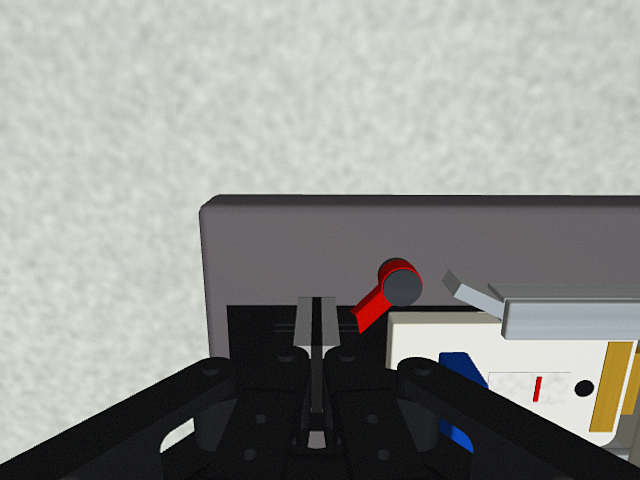

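View pics/s13c.png

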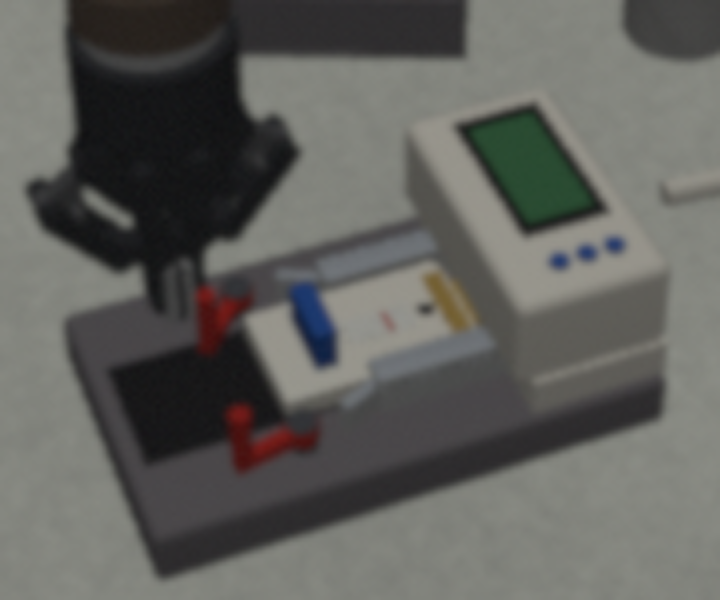

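Works: the left lever is at about 45° and the finger is behind the post. Continuing to nearly shut.

>>> step_arm(
  series=[
    {"x":0.35,"y":-0.25,"z":0,"twist":0,"jaw":0},
    {"x":0.66,"y":-0.5,"z":0,"twist":0,"jaw":0},
    {"x":0.9,"y":-0.62,"z":0,"twist":0,"jaw":0},
    {"x":1.14,"y":-0.74,"z":0,"twist":0,"jaw":0},
    {"x":1.4,"y":-0.82,"z":0,"twist":0,"jaw":0},
    {"x":1.64,"y":-0.88,"z":0,"twist":0,"jaw":0},
    {"x":1.64,"y":-0.88,"z":0,"twist":0,"jaw":0},
  ],
)

```text
clock: 14.25
eef_pos: [0.4674, -0.1926, 0.0518]
tool_rot: [-0.073, 0.702, 0.076, 0.705]
ft_force: [-2.1, 5.9, 1.4]
grip_width: -0.0004
```

```bash
python3 - <<'E'
from h import *
st();plan([C(a,1) for a in(10,5,0)]+[(-63.5,22)],.052)
E
```

```text
t 14.25 pos [ 0.4674 -0.1926  0.0518] yaw 12.11 F [-2.1  5.9  1.4] w -0.0004 v 0.007
(np.float64(-71.5), np.float64(23.4)) -> [ 0.04 -0.14] 0.02
(np.float64(-69.0), np.float64(22.6)) -> [ 0.29 -0.17] 0.02
(np.float64(-66.5), np.float64(22.0)) -> [ 0.55 -0.17] 0.02
(-63.5, 22) -> [ 0.84 -0.11] 0.02
```

>>> step_arm(
  series=[
    {"x":0.15,"y":0.0,"z":0,"twist":0,"jaw":0},
    {"x":0.3,"y":0.02,"z":0,"twist":0,"jaw":0},
    {"x":0.45,"y":0.05,"z":0,"twist":0,"jaw":0},
    {"x":0.6,"y":0.08,"z":0,"twist":0,"jaw":0},
    {"x":0.6,"y":0.08,"z":0,"twist":0,"jaw":0},
  ],
)

```text
clock: 14.67
eef_pos: [0.473, -0.1916, 0.0515]
tool_rot: [-0.073, 0.702, 0.076, 0.704]
ft_force: [-3.0, 1.7, 0.2]
grip_width: 0.0
```

```bash
python3 - <<'E'
from h import *
st();print(rd(bot.get_obs()['eef_pos']));shot('side','s14');shot('wrist','w14')
a=cv2.imread('pics/s14.png')[250:400,200:380];cv2.imwrite('pics/s14c.png',cv2.resize(a,None,fx=4,fy=4,interpolation=2))
E
```

```text
t 14.67 pos [ 0.473  -0.1916  0.0515] yaw 12.11 F [-3.   1.7  0.2] w 0.0 v 0.004
[-65.85183978  24.66863565]
```

View pics/w14.png

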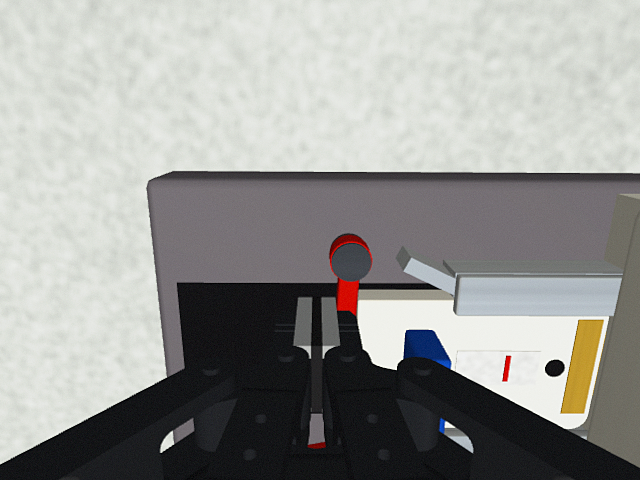

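View pics/s14c.png

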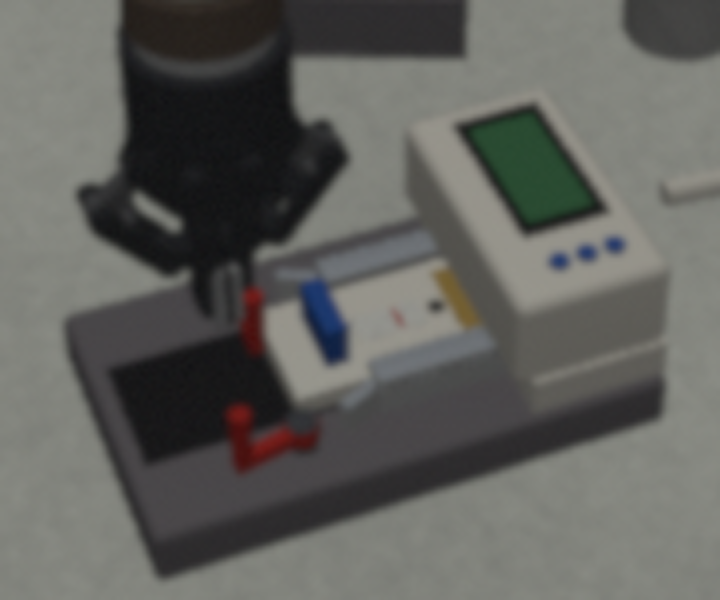

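Nearly shut, with the arm almost perpendicular to the track. I'll push a few mm more until the force rises at the stop.

>>> step_arm(
  series=[
    {"x":0.1,"y":0.02,"z":0,"twist":0,"jaw":0},
    {"x":0.2,"y":0.04,"z":0,"twist":0,"jaw":0},
    {"x":0.2,"y":0.04,"z":0,"twist":0,"jaw":0},
  ],
)

```text
clock: 15.02
eef_pos: [0.4745, -0.1913, 0.0514]
tool_rot: [-0.073, 0.702, 0.076, 0.704]
ft_force: [-4.3, 2.6, 1.1]
grip_width: -0.0001
```

>>> step_arm(
  series=[
    {"x":0.1,"y":0.02,"z":0,"twist":0,"jaw":0},
    {"x":0.2,"y":0.04,"z":0,"twist":0,"jaw":0},
    {"x":0.2,"y":0.04,"z":0,"twist":0,"jaw":0},
  ],
)

```text
clock: 15.27
eef_pos: [0.4749, -0.1912, 0.0513]
tool_rot: [-0.073, 0.704, 0.076, 0.703]
ft_force: [-8.5, 1.4, 3.5]
grip_width: -0.0
```

```bash
python3 - <<'E'
from h import *
st();print(rd(bot.get_obs()['eef_pos']))
E
```

```text
t 15.27 pos [ 0.4749 -0.1912  0.0513] yaw 12.05 F [-8.5  1.4  3.5] w -0.0 v 0.003
[-63.98349276  24.62256151]
```

>>> step_arm(
  series=[
    {"x":0.2,"y":0.04,"z":0,"twist":0,"jaw":0},
    {"x":0.4,"y":0.08,"z":0,"twist":0,"jaw":0},
    {"x":0.4,"y":0.08,"z":0,"twist":0,"jaw":0},
  ],
)

```text
clock: 15.52
eef_pos: [0.4753, -0.1912, 0.0511]
tool_rot: [-0.073, 0.706, 0.075, 0.7]
ft_force: [-12.6, 0.2, 6.9]
grip_width: 0.0001
```

```bash
python3 - <<'E'
from h import *
st();print(rd(bot.get_obs()['eef_pos']))
E
```

```text
t 15.52 pos [ 0.4753 -0.1912  0.0511] yaw 11.96 F [-12.6   0.2   6.9] w 0.0001 v 0.006
[-63.53460293  24.59134463]
```

At the stop: 12.6 N with no further motion. Backing off, up, and over to the right side.

```bash
python3 - <<'E'
from h import *
plan([(-85,26),(-88,-76)],.13)
E
```

```text
(-85, 26) -> [-2.13 -0.31] 7.89
(-88, -76) -> [ -0.3  -10.35] 7.89
```

>>> step_arm(
  series=[
    {"x":-1.0,"y":-0.15,"z":0,"twist":0,"jaw":0},
    {"x":-2.1,"y":-0.3,"z":0,"twist":0,"jaw":0},
    {"x":-2.1,"y":-0.3,"z":4,"twist":0,"jaw":0},
    {"x":-2.1,"y":-0.3,"z":7.9,"twist":0,"jaw":0},
    {"x":-1.5,"y":-3.3,"z":7.9,"twist":0,"jaw":0},
    {"x":-0.8,"y":-7,"z":7.9,"twist":0,"jaw":0},
    {"x":-0.3,"y":-10.35,"z":7.9,"twist":0,"jaw":0},
    {"x":-0.3,"y":-10.35,"z":7.9,"twist":0,"jaw":0},
    {"x":-0.3,"y":-10.35,"z":7.9,"twist":0,"jaw":0},
  ],
)

```text
clock: 16.27
eef_pos: [0.4738, -0.2977, 0.1308]
tool_rot: [-0.073, 0.705, 0.072, 0.702]
ft_force: [0.2, 0.5, -0.1]
grip_width: -0.0003
```

```bash
python3 - <<'E'
from h import *
st();shot('wrist','w15');plan([(-89,-78)],.053)
z=np.load('pics/w15.npz');p=z['p'];print(rd(z['pos']))
E
```

```text
t 16.27 pos [ 0.4738 -0.2977  0.1308] yaw 11.76 F [ 0.2  0.5 -0.1] w -0.0003 v 0.053
(-89, -78) -> [-0.15 -0.07] -7.75
[-87.118431   -79.31192416]
```

View pics/w15.png

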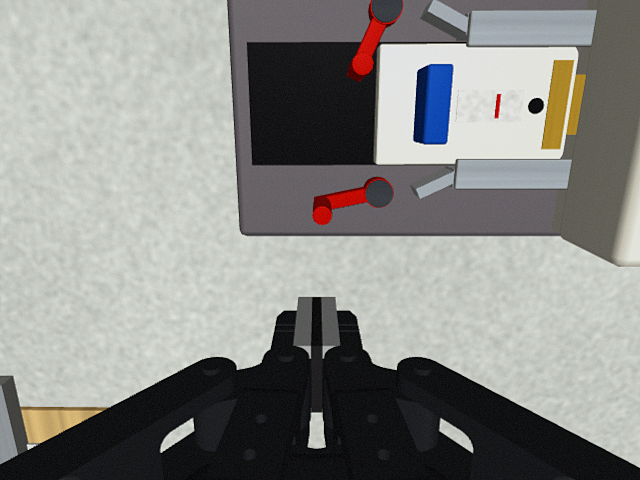

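```bash
python3 - <<'E'
from h import *
z=np.load('pics/w15.npz');W=lambda u,v,h:rd(onz(ray('wrist',u,v,z['pos'],z['q']),h)).round(1)
print('postL',W(362,64,.07),'pivL',W(386,9,.045),'rear',W(379,50,.042),W(376,158,.042),'postR',W(321.5,214,.07),'pivR',W(378.5,192.5,.045),'ribtop',W(435,104,.066))
p=z['p'];cv2.imwrite('pics/w15c.png',cv2.resize(p[0:250,300:460,::-1],None,fx=2.4,fy=2.4,interpolation=2))
E
```

```text
postL [-67.3  15.9] pivL [-54.   43.3] rear [-56.3  25.5] [-55.8 -27.8] postR [-85.3 -52.2] pivR [-54.2 -45.9] ribtop [-32.6  -1. ]
```

View pics/w15c.png

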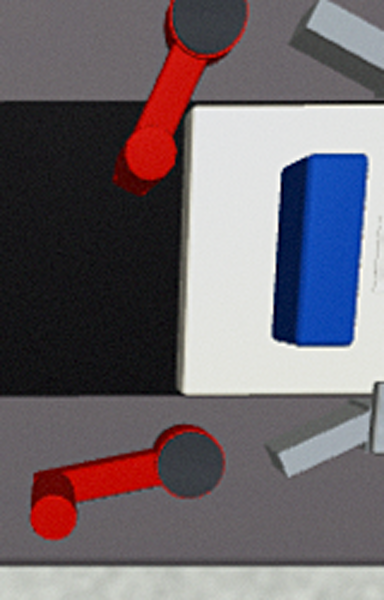

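The left lever sprang back to about 24°: one lever alone doesn't hold against the contact, and the cartridge is back about 6 mm short. I'll bring the right lever to a similar angle, then turn the gripper and push both posts home together.

>>> step_arm(
  series=[
    {"x":0,"y":0,"z":-3,"twist":0,"jaw":0},
    {"x":0,"y":0,"z":-6,"twist":0,"jaw":0},
    {"x":0,"y":0,"z":-7.7,"twist":0,"jaw":0},
    {"x":0,"y":0,"z":-7.7,"twist":0,"jaw":0},
    {"x":0,"y":0,"z":-7.7,"twist":0,"jaw":0},
  ],
)

```text
clock: 16.73
eef_pos: [0.4728, -0.2949, 0.0531]
tool_rot: [-0.073, 0.706, 0.074, 0.701]
ft_force: [-0.8, -0.0, -1.0]
grip_width: -0.0001
```

```bash
python3 - <<'E'
from h import *
st();print(rd(bot.get_obs()['eef_pos']));plan([(-88,-68)]+[C(a,-1) for a in(90,75,60,45,35,28)],.052)
E
```

```text
t 16.73 pos [ 0.4728 -0.2949  0.0531] yaw 11.93 F [-0.8 -0.  -1. ] w -0.0001 v 0.049
[-87.57510185 -76.34715579]
(-88, -68) -> [-0.22  0.81] -0.11
(np.float64(-90.5), np.float64(-62.0)) -> [-0.58  1.34] -0.11
(np.float64(-90.8), np.float64(-52.8)) -> [-0.81  2.24] -0.11
(np.float64(-89.1), np.float64(-43.8)) -> [-0.83  3.15] -0.11
(np.float64(-85.5), np.float64(-35.8)) -> [-0.64  4.01] -0.11
(np.float64(-82.2), np.float64(-31.2)) -> [-0.42  4.53] -0.11
(np.float64(-79.5), np.float64(-28.4)) -> [-0.21  4.85] -0.11
```

>>> step_arm(
  series=[
    {"x":-0.22,"y":0.6,"z":-0.1,"twist":0,"jaw":0},
    {"x":-0.5,"y":1.2,"z":-0.1,"twist":0,"jaw":0},
    {"x":-0.7,"y":1.8,"z":-0.1,"twist":0,"jaw":0},
    {"x":-0.8,"y":2.3,"z":-0.1,"twist":0,"jaw":0},
    {"x":-0.83,"y":2.8,"z":-0.1,"twist":0,"jaw":0},
    {"x":-0.8,"y":3.3,"z":-0.1,"twist":0,"jaw":0},
    {"x":-0.7,"y":3.8,"z":-0.1,"twist":0,"jaw":0},
    {"x":-0.55,"y":4.25,"z":-0.1,"twist":0,"jaw":0},
    {"x":-0.35,"y":4.65,"z":-0.1,"twist":0,"jaw":0},
    {"x":-0.35,"y":4.65,"z":-0.1,"twist":0,"jaw":0},
  ],
)

```text
clock: 17.57
eef_pos: [0.4702, -0.2483, 0.0522]
tool_rot: [-0.073, 0.706, 0.074, 0.701]
ft_force: [2.4, -3.4, 1.0]
grip_width: 0.0002
```

```bash
python3 - <<'E'
from h import *
st();print(rd(bot.get_obs()['eef_pos']));shot('side','s16')
a=cv2.imread('pics/s16.png')[250:400,200:380];cv2.imwrite('pics/s16c.png',cv2.resize(a,None,fx=4,fy=4,interpolation=2))
E
```

```text
t 17.57 pos [ 0.4702 -0.2483  0.0522] yaw 11.95 F [ 2.4 -3.4  1. ] w 0.0002 v 0.012
[-80.41567438 -30.2414946 ]
```

View pics/s16c.png

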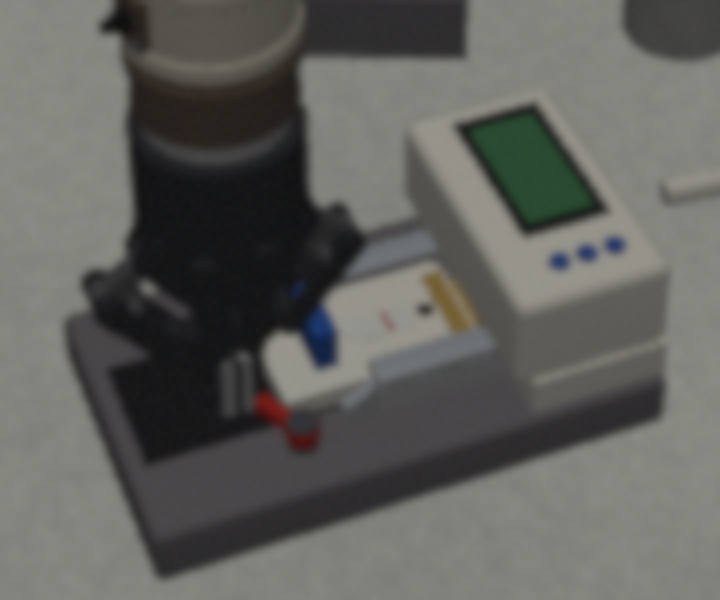

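```bash
python3 - <<'E'
from h import *
print(bot.get_obs()['joint_pos'].round(3));plan([(-98,-32),(-115,0)],.09)
E
```

```text
[-0.485  0.452 -0.188  0.937 -0.002  0.878]
(-98, -32) -> [-1.68 -0.54] 3.78
(-115, 0) -> [-4.01  2.24] 3.78
```

>>> step_arm(
  series=[
    {"x":-1.0,"y":-0.4,"z":0,"twist":0,"jaw":0},
    {"x":-1.7,"y":-0.55,"z":2,"twist":0,"jaw":0},
    {"x":-3,"y":1,"z":3.8,"twist":7,"jaw":0},
    {"x":-4,"y":2.2,"z":3.8,"twist":14,"jaw":2.2},
    {"x":-4,"y":2.2,"z":3.8,"twist":90,"jaw":2.2},
    {"x":-4,"y":2.2,"z":3.8,"twist":90,"jaw":2.2},
    {"x":-4,"y":2.2,"z":3.8,"twist":90,"jaw":2.2},
    {"x":-4,"y":2.2,"z":3.8,"twist":90,"jaw":2.2},
    {"x":-4,"y":2.2,"z":3.8,"twist":90,"jaw":2.2},
    {"x":-4,"y":2.2,"z":3.8,"twist":90,"jaw":2.2},
  ],
)

```text
clock: 18.45
eef_pos: [0.428, -0.2249, 0.0892]
tool_rot: [-0.401, 0.584, 0.403, 0.579]
ft_force: [0.2, -0.7, 0.7]
grip_width: 0.0219
```

```bash
python3 - <<'E'
from h import *
st()
E
```

```text
t 18.45 pos [ 0.428  -0.2249  0.0892] yaw 69.29 F [ 0.2 -0.7  0.7] w 0.0219 v 1.483
```

>>> step_arm(
  series=[
    {"x":0.2,"y":-0.1,"z":0,"twist":32.7,"jaw":2.2},
    {"x":0.2,"y":-0.1,"z":0,"twist":32.7,"jaw":2.2},
    {"x":0.2,"y":-0.1,"z":0,"twist":32.7,"jaw":2.2},
    {"x":0.2,"y":-0.1,"z":0,"twist":32.7,"jaw":2.2},
    {"x":0.2,"y":-0.1,"z":0,"twist":32.7,"jaw":2.2},
    {"x":0.2,"y":-0.1,"z":0,"twist":32.7,"jaw":2.2},
    {"x":0.2,"y":-0.1,"z":0,"twist":32.7,"jaw":2.2},
  ],
)

```text
clock: 19.03
eef_pos: [0.4285, -0.2251, 0.0885]
tool_rot: [-0.548, 0.448, 0.55, 0.443]
ft_force: [0.6, -0.1, 0.4]
grip_width: 0.0222
```

```bash
python3 - <<'E'
from h import *
st();print(rd(bot.get_obs()['eef_pos']));shot('wrist','w17');plan([(-105,0),(-85,0),(-70,0)],.052)
E
```

```text
t 19.03 pos [ 0.4285 -0.2251  0.0885] yaw 101.87 F [ 0.6 -0.1  0.4] w 0.0222 v 0.009
[-116.34628625    1.13300931]
(-105, 0) -> [1.1  0.14] -3.67
(-85, 0) -> [3.06 0.56] -3.67
(-70, 0) -> [4.52 0.87] -3.67
```

View pics/w17.png

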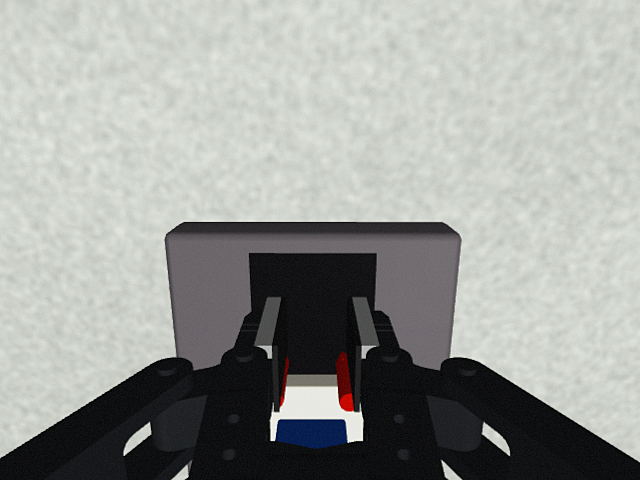

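Both posts (about (285,385) and (348,400)) stand ahead of the fingers. Jaw opening 2.6 cm puts each finger behind a post. Lower, then push forward.

>>> step_arm(
  series=[
    {"x":0.6,"y":0.05,"z":-1.5,"twist":0,"jaw":2.6},
    {"x":0.6,"y":0.05,"z":-3,"twist":0,"jaw":2.6},
    {"x":0.6,"y":0.05,"z":-3.65,"twist":0,"jaw":2.6},
    {"x":0.6,"y":0.05,"z":-3.65,"twist":0,"jaw":2.6},
    {"x":0.6,"y":0.05,"z":-3.65,"twist":0,"jaw":2.6},
  ],
)

```text
clock: 19.5
eef_pos: [0.4342, -0.2244, 0.0519]
tool_rot: [-0.547, 0.449, 0.551, 0.443]
ft_force: [0.5, -0.0, 0.7]
grip_width: 0.026
```

```bash
python3 - <<'E'
from h import *
st();print(rd(bot.get_obs()['eef_pos']));plan([(-95,0),(-85,0),(-78,0),(-72,0),(-70,0)],.052)
E
```

```text
t 19.5 pos [ 0.4342 -0.2244  0.0519] yaw 101.84 F [ 0.5 -0.   0.7] w 0.026 v 0.021
[-110.65229928    0.58935052]
(-95, 0) -> [1.54 0.27] 0.01
(-85, 0) -> [2.52 0.48] 0.01
(-78, 0) -> [3.21 0.62] 0.01
(-72, 0) -> [3.79 0.75] 0.01
(-70, 0) -> [3.99 0.79] 0.01
```

>>> step_arm(
  series=[
    {"x":0.8,"y":0.14,"z":0,"twist":0,"jaw":2.6},
    {"x":1.5,"y":0.27,"z":0,"twist":0,"jaw":2.6},
    {"x":2.0,"y":0.37,"z":0,"twist":0,"jaw":2.6},
    {"x":2.4,"y":0.46,"z":0,"twist":0,"jaw":2.6},
    {"x":2.8,"y":0.54,"z":0,"twist":0,"jaw":2.6},
    {"x":3.2,"y":0.62,"z":0,"twist":0,"jaw":2.6},
    {"x":3.5,"y":0.68,"z":0,"twist":0,"jaw":2.6},
    {"x":3.5,"y":0.68,"z":0,"twist":0,"jaw":2.6},
  ],
)

```text
clock: 20.17
eef_pos: [0.4668, -0.2174, 0.0511]
tool_rot: [-0.545, 0.45, 0.552, 0.442]
ft_force: [-6.2, -1.0, 1.9]
grip_width: 0.0262
```

```bash
python3 - <<'E'
from h import *
st();print(rd(bot.get_obs()['eef_pos']));shot('wrist','w18');plan([(-72,0),(-70,0),(-68,0)],.052)
E
```

```text
t 20.17 pos [ 0.4668 -0.2174  0.0511] yaw 101.82 F [-6.2 -1.   1.9] w 0.0262 v 0.008
[-77.28872543   0.6806166 ]
(-72, 0) -> [0.53 0.04] 0.08
(-70, 0) -> [0.73 0.08] 0.08
(-68, 0) -> [0.92 0.13] 0.08
```

View pics/w18.png

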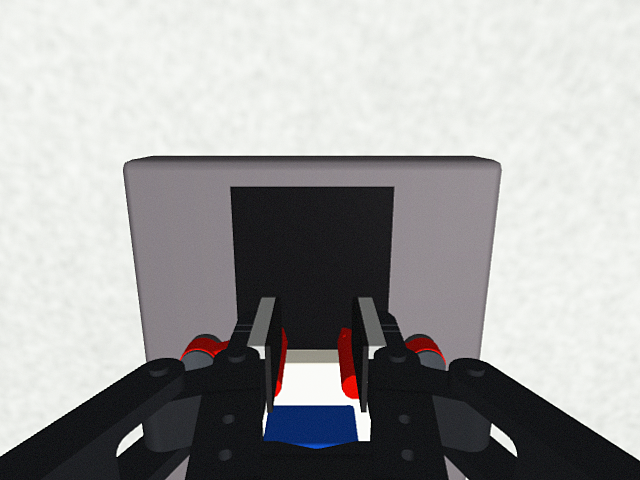

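The posts overlap the finger faces only partly. I'll back off, narrow the jaw to 1.9 and push again.

>>> step_arm(
  series=[
    {"x":-0.6,"y":-0.15,"z":0.05,"twist":0,"jaw":2.6},
    {"x":-1.5,"y":-0.4,"z":0.05,"twist":0,"jaw":1.9},
    {"x":-1.5,"y":-0.4,"z":0.05,"twist":0,"jaw":1.9},
    {"x":-1.5,"y":-0.4,"z":0.05,"twist":0,"jaw":1.9},
  ],
)

```text
clock: 20.55
eef_pos: [0.4515, -0.2216, 0.0518]
tool_rot: [-0.545, 0.45, 0.552, 0.442]
ft_force: [0.4, 0.9, -0.1]
grip_width: 0.0189
```

```bash
python3 - <<'E'
from h import *
st();print(rd(bot.get_obs()['eef_pos']));shot('wrist','w19');plan([(-80,0),(-72,0),(-70,0),(-68,0)],.052)
E
```

```text
t 20.55 pos [ 0.4515 -0.2216  0.0518] yaw 101.77 F [ 0.4  0.9 -0.1] w 0.0189 v 0.019
[-93.13161438  -0.21837368]
(-80, 0) -> [1.23 0.3 ] 0.01
(-72, 0) -> [2.02 0.47] 0.01
(-70, 0) -> [2.21 0.51] 0.01
(-68, 0) -> [2.41 0.55] 0.01
```

View pics/w19.png

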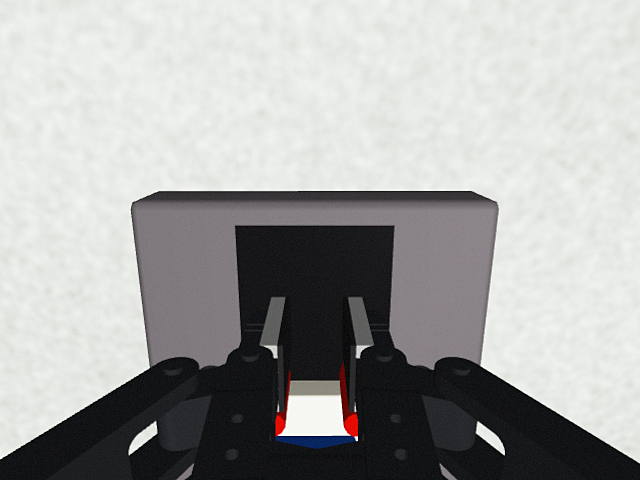

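Symmetric now: post tops at (281,425) and (350,425), overlapping the fingers. Pushing.

>>> step_arm(
  series=[
    {"x":0.7,"y":0.17,"z":0,"twist":0,"jaw":1.9},
    {"x":1.2,"y":0.28,"z":0,"twist":0,"jaw":1.9},
    {"x":1.6,"y":0.37,"z":0,"twist":0,"jaw":1.9},
    {"x":2.0,"y":0.46,"z":0,"twist":0,"jaw":1.9},
    {"x":2.2,"y":0.51,"z":0,"twist":0,"jaw":1.9},
    {"x":2.2,"y":0.51,"z":0,"twist":0,"jaw":1.9},
  ],
)

```text
clock: 21.1
eef_pos: [0.4729, -0.2166, 0.0514]
tool_rot: [-0.545, 0.451, 0.553, 0.441]
ft_force: [-5.3, -2.0, 1.8]
grip_width: 0.0187
```

```bash
python3 - <<'E'
from h import *
st();print(rd(bot.get_obs()['eef_pos']));shot('wrist','w20');shot('side','s20')
a=cv2.imread('pics/s20.png')[250:400,200:380];cv2.imwrite('pics/s20c.png',cv2.resize(a,None,fx=4,fy=4,interpolation=2))
E
```

```text
t 21.1 pos [ 0.4729 -0.2166  0.0514] yaw 101.79 F [-5.3 -2.   1.8] w 0.0187 v 0.006
[-71.19494581   0.22343693]
```

View pics/w20.png

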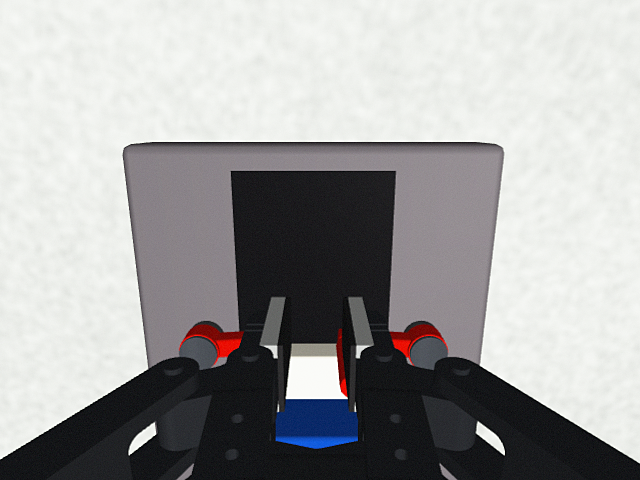

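View pics/s20c.png

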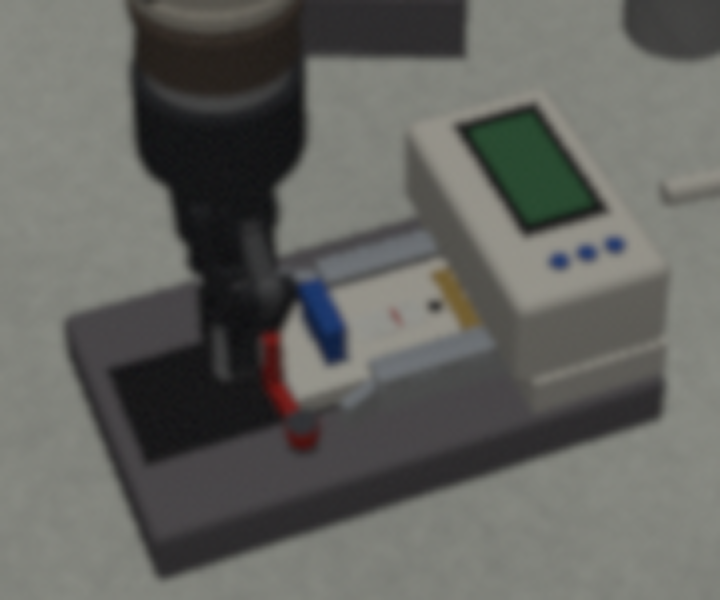

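>>> step_arm(
  series=[
    {"x":0.15,"y":0.03,"z":0,"twist":0,"jaw":1.9},
    {"x":0.3,"y":0.06,"z":0,"twist":0,"jaw":1.9},
    {"x":0.3,"y":0.06,"z":0,"twist":0,"jaw":1.9},
  ],
)

```text
clock: 21.45
eef_pos: [0.4746, -0.2161, 0.0512]
tool_rot: [-0.544, 0.452, 0.553, 0.44]
ft_force: [-5.8, -1.8, 3.0]
grip_width: 0.0188
```

>>> step_arm(
  series=[
    {"x":0.15,"y":0.03,"z":0,"twist":0,"jaw":1.9},
    {"x":0.3,"y":0.06,"z":0,"twist":0,"jaw":1.9},
    {"x":0.3,"y":0.06,"z":0,"twist":0,"jaw":1.9},
  ],
)

```text
clock: 21.7
eef_pos: [0.4749, -0.216, 0.0511]
tool_rot: [-0.543, 0.454, 0.554, 0.439]
ft_force: [-8.7, -2.8, 6.3]
grip_width: 0.0188
```

```bash
python3 - <<'E'
from h import *
st();print(rd(bot.get_obs()['eef_pos']))
E
```

```text
t 21.7 pos [ 0.4749 -0.216   0.0511] yaw 101.71 F [-8.7 -2.8  6.3] w 0.0188 v 0.007
[-69.07928516   0.36663688]
```

>>> step_arm(
  series=[
    {"x":0.3,"y":0.06,"z":0,"twist":0,"jaw":1.9},
    {"x":0.6,"y":0.13,"z":0,"twist":0,"jaw":1.9},
    {"x":0.9,"y":0.19,"z":0,"twist":0,"jaw":1.9},
    {"x":0.9,"y":0.19,"z":0,"twist":0,"jaw":1.9},
  ],
)

```text
clock: 22.03
eef_pos: [0.4752, -0.2159, 0.0511]
tool_rot: [-0.538, 0.46, 0.557, 0.434]
ft_force: [-24.8, -6.8, 18.2]
grip_width: 0.0188
```

```bash
python3 - <<'E'
from h import *
st();print(rd(bot.get_obs()['eef_pos']));shot('wrist','w21');shot('side','s21')
a=cv2.imread('pics/s21.png')[250:400,200:380];cv2.imwrite('pics/s21c.png',cv2.resize(a,None,fx=4,fy=4,interpolation=2))
E
```

```text
t 22.03 pos [ 0.4752 -0.2159  0.0511] yaw 101.55 F [-24.8  -6.8  18.2] w 0.0188 v 0.012
[-68.77240472   0.43070029]
```

View pics/s21c.png

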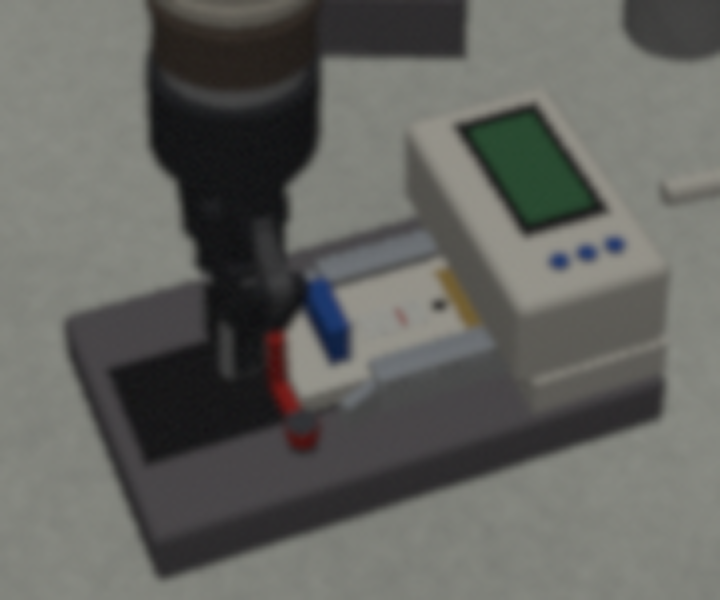

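View pics/w21.png

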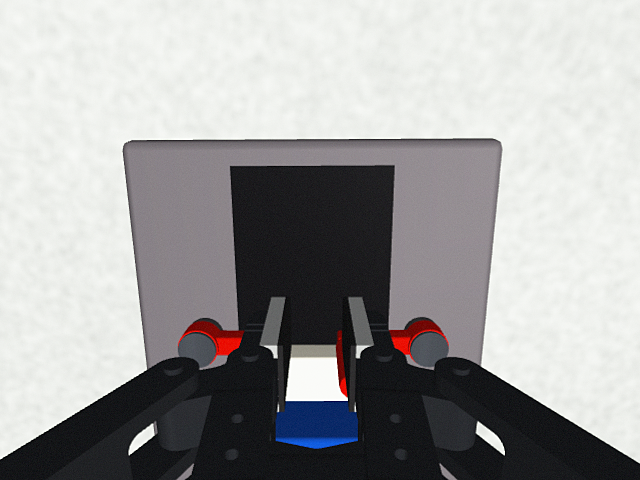

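Hard stop at about 25 N. Back off slowly and look.

>>> step_arm(
  series=[
    {"x":-0.3,"y":-0.06,"z":0,"twist":0,"jaw":1.9},
    {"x":-0.7,"y":-0.15,"z":0,"twist":0,"jaw":1.9},
    {"x":-1.5,"y":-0.3,"z":0,"twist":0,"jaw":1.9},
    {"x":-3,"y":-0.6,"z":0,"twist":0,"jaw":1.9},
    {"x":-4.5,"y":-0.9,"z":1,"twist":0,"jaw":1.9},
    {"x":-6,"y":-1.2,"z":4,"twist":0,"jaw":1.9},
    {"x":-7,"y":-1.2,"z":8,"twist":0,"jaw":1.9},
    {"x":-7,"y":-1.2,"z":8,"twist":0,"jaw":1.9},
    {"x":-7,"y":-1.2,"z":8,"twist":0,"jaw":1.9},
  ],
)

```text
clock: 22.88
eef_pos: [0.4076, -0.2289, 0.1337]
tool_rot: [-0.541, 0.459, 0.554, 0.435]
ft_force: [0.5, 0.1, -0.5]
grip_width: 0.0186
```

```bash
python3 - <<'E'
from h import *
st();shot('wrist','w22');shot('side','s22');shot('top','t22')
a=cv2.imread('pics/s22.png')[250:400,200:380];a=cv2.resize(a,None,fx=4,fy=4,interpolation=2)
b=cv2.imread('pics/t22.png')[185:345,395:520];b=cv2.resize(b,None,fx=3.7,fy=3.7,interpolation=2)
cv2.imwrite('pics/s22c.png',a);cv2.imwrite('pics/t22c.png',b)
E
```

```text
t 22.88 pos [ 0.4076 -0.2289  0.1337] yaw 101.53 F [ 0.5  0.1 -0.5] w 0.0186 v 0.048
```

View pics/s22c.png

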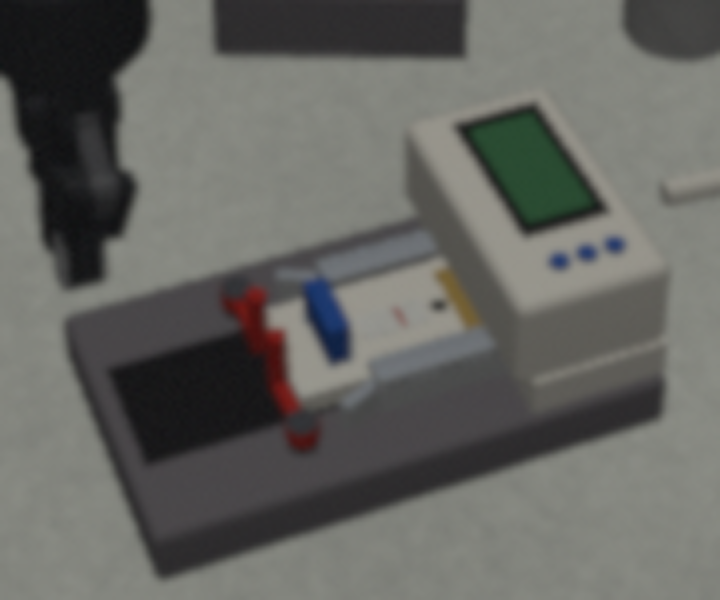

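View pics/t22c.png

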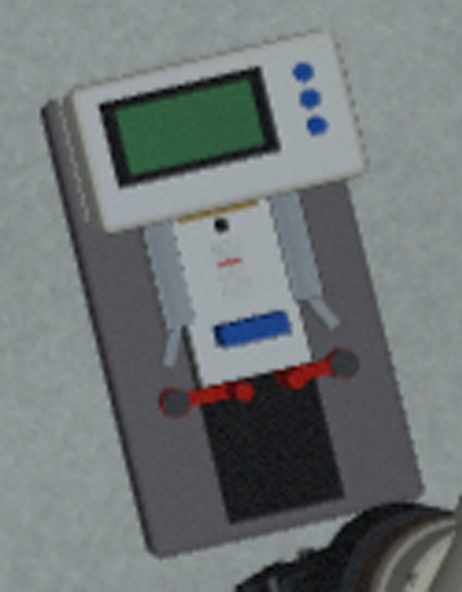

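View pics/w22.png

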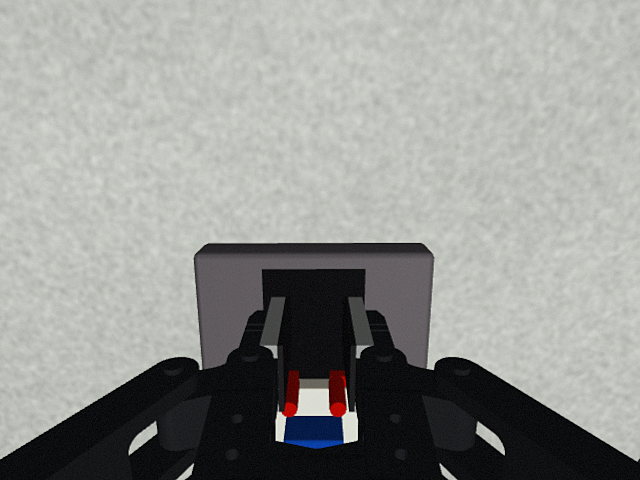

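Both levers look shut and stay put, with the cartridge deeper in. I'll go to a clear overhead pose to measure.

>>> step_arm(
  series=[
    {"x":2,"y":-2,"z":4,"twist":-7,"jaw":1.9},
    {"x":4,"y":-4,"z":8,"twist":-14,"jaw":1.9},
    {"x":6,"y":-5,"z":10,"twist":-89.5,"jaw":1.9},
    {"x":7,"y":-5,"z":10,"twist":-89.5,"jaw":1.9},
    {"x":7,"y":-5,"z":10,"twist":-89.5,"jaw":1.9},
    {"x":7,"y":-5,"z":10,"twist":-89.5,"jaw":1.9},
    {"x":7,"y":-5,"z":10,"twist":-89.5,"jaw":1.9},
    {"x":7,"y":-5,"z":10,"twist":-89.5,"jaw":1.9},
    {"x":7,"y":-5,"z":10,"twist":-89.5,"jaw":1.9},
    {"x":7,"y":-5,"z":10,"twist":-89.5,"jaw":1.9},
  ],
)

```text
clock: 23.87
eef_pos: [0.4752, -0.2769, 0.2279]
tool_rot: [-0.167, 0.688, 0.199, 0.678]
ft_force: [0.3, 0.1, -0.9]
grip_width: 0.0189
```

>>> step_arm(
  series=[
    {"x":0,"y":0,"z":0,"twist":-20,"jaw":1.9},
    {"x":0,"y":0,"z":0,"twist":-20,"jaw":1.9},
    {"x":0,"y":0,"z":0,"twist":-20,"jaw":1.9},
    {"x":0,"y":0,"z":0,"twist":-20,"jaw":1.9},
    {"x":0,"y":0,"z":0,"twist":-20,"jaw":1.9},
    {"x":0,"y":0,"z":0,"twist":-20,"jaw":1.9},
  ],
)

```text
clock: 24.37
eef_pos: [0.4752, -0.2766, 0.2268]
tool_rot: [-0.045, 0.707, 0.08, 0.701]
ft_force: [-0.6, 0.9, 0.2]
grip_width: 0.0187
```

```bash
python3 - <<'E'
from h import *
st();p,d,o=shot('wrist','w23')
E
```

```text
t 24.37 pos [ 0.4752 -0.2766  0.2268] yaw 10.11 F [-0.6  0.9  0.2] w 0.0187 v 0.009
```

View pics/w23.png

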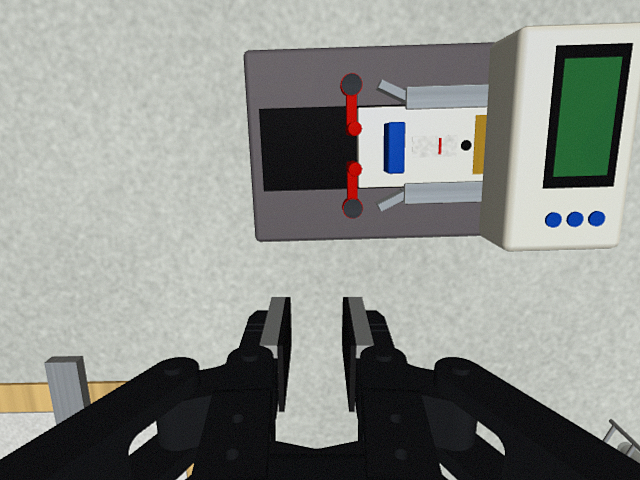

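```bash
python3 - <<'E'
from h import *
z=np.load('pics/w23.npz');W=lambda u,v,h:rd(onz(ray('wrist',u,v,z['pos'],z['q']),h)).round(1)
print('postL',W(354.5,128,.07),'R',W(355,169.5,.07),'pivL',W(351,84,.045),'R',W(352.5,208,.045))
print('rear',W(358,112,.042),W(358,184,.042),'mouth',W(405,108,.051),W(404,182,.051),'decRear',W(250,150,.03))
cv2.imwrite('pics/w23c.png',cv2.resize(z['p'][50:250,240:500,::-1],None,fx=3,fy=3,interpolation=2))
T=np.load('pics/t22.npz')['p']
for b in((105,150,60),(125,255,255)),((15,100,60),(28,255,255)),((50,120,60),(80,255,255)): print(blobs(T,*b,box=(200,110,420,290))[1])
E
```

```text
postL [-53.7  13.5] R [-53.7 -14.8] pivL [-53.8  45.2] R [-53.8 -46.2]
rear [-48.6  25.6] [-49.1 -28. ] mouth [-15.3  26.7] [-15.2 -26.7] decRear [-133.1    0.3]
[((np.float64(397.9), np.float64(138.6)), [393, 120, 11, 38, 210]), ((np.float64(218.7), np.float64(143.7)), [212, 135, 14, 18, 134])]
[((np.float64(249.3), np.float64(160.5)), [243, 151, 14, 20, 111]), ((np.float64(276.9), np.float64(219.5)), [267, 216, 21, 8, 75]), ((np.float64(313.4), np.float64(229.8)), [303, 227, 21, 7, 79]), ((np.float64(267.8), np.float64(251.5)), [260, 248, 17, 8, 51])]
[((np.float64(307.0), np.float64(262.5)), [299, 259, 17, 8, 84])]
```

View pics/w23c.png

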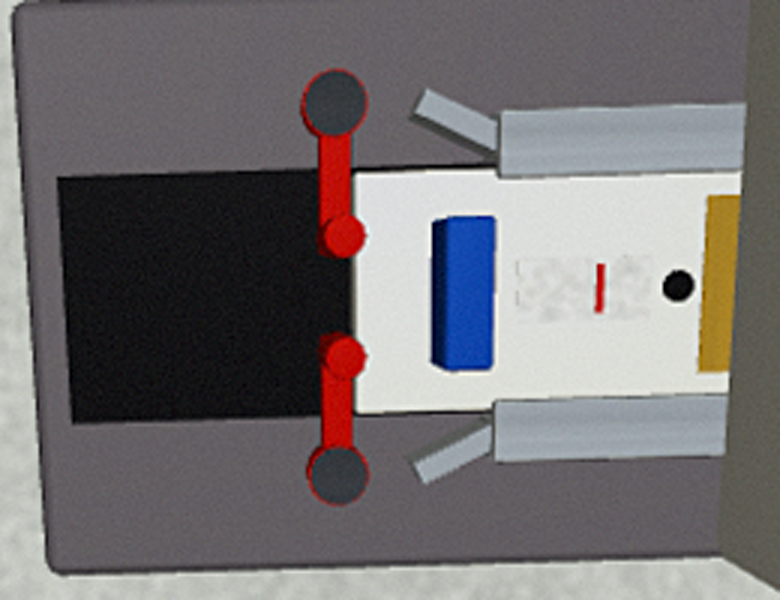

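View pics/t22.png

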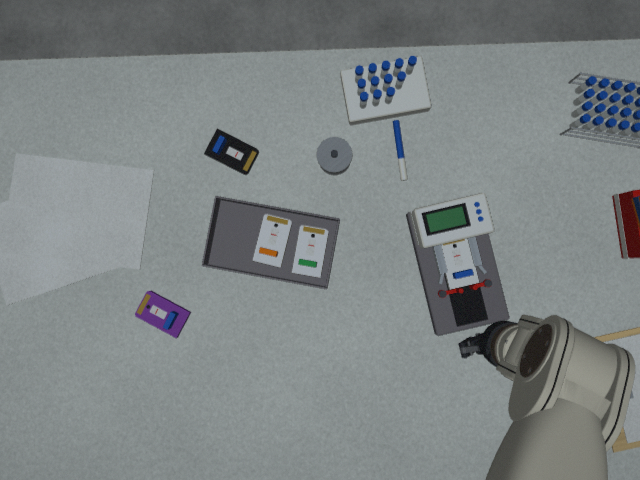

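Both levers are perpendicular to the track with posts at (−53.7, ±14). The rear edge is at about −49 (nominal −50), and the neighbours haven't moved. Handing in.

```bash
python3 - <<'E'
from h import *
st(); print(bot.job_done())
E
```

```text
t 24.42 pos [ 0.4753 -0.2766  0.2271] yaw 10.09 F [-0.6 -0.1  0.2] w 0.0189 v 0.009
the job is handed in; nothing more can be done
None
```

The blue-grip cartridge is seated in the reader with both red levers fully shut, and I handed the job in at 24.4 s. I took it from the basket, set it flat between the open levers and released it. Then I regripped it, slid it under the guides onto the sprung contact, and closed the levers.

**Failed step:** I first shut the left lever alone. The contact pushed it back open to about 24° and the cartridge slid back about 6 mm. I brought the right lever round, turned the gripper and pushed both posts home together until they stopped at about 25 N along the track.

**Last checks:**
- **Levers:** about 1.5 s after I backed off, the posts were at reader (−53.7, +13.5) and (−53.7, −14.8) mm, against ±14 mm for fully shut.
- **Cartridge:** its rear edge was at about −49 mm, against −50 mm when seated. The 1 mm difference is within the calibration error.
- **Other items:** the green and orange cartridges were where they started, and the marker, canister and look-alikes looked unmoved. The robot was touching nothing.

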